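Tip the knob box into the catch bin

ROBOT

A 6-joint arm with a two-finger parallel gripper is mounted at the origin on the work surface. World frame = base frame: x ahead of the robot, y to its left, z up, the work surface at z = 0. Lengths are in m, angles in rad, forces in N, time in s.
With the tool pointing down it reaches from about 0.375 to 0.975 m from the base axis. Payload 3.8 kg.
Tool frame: the origin (TCP) lies midway between the tips of the shut fingers; the grasp point (between the pads) lies 19 mm behind it; x points along the fingers, y is the direction in which the jaws open and shut, and the axes are right-handed (so a half turn about x gives the same grasp; the last joint's range is limited). The gripper opens to 85 mm and grips with 20 to 120 N. Pads are 22 mm wide; open, the fingers measure 114 mm over their backs; the gripper's body (76 mm by 85 mm) begins 54 mm behind the grasp point. The pads swing forward as they close: fully open they stand 13 mm farther back than shut.
Start: joints at [1.07, 0.264, 1.604, -0, 1.274, -0.037], TCP at [0.302, 0.604, 0.231] pointing down, gripper open.
Joint ranges: [-2.63, 2.63], [-0.94, 2.18], [0.31, 2.57], [-1.31, 4.45], [0, 2.66], [-2.55, 2.55]. Speed limits (rad/s): [2.57, 2.57, 3.14, 3.14, 3.14, 3.14].

INTERFACE

Orientations are given as a rotation vector (axis times angle).
In Python, from workcell import read_state, read_camera, get_calibration, finish_job gives the robot as it stands. The module is installed in compiled form; this text tells all that it offers.
- The arm moves only by the shell command python3 -m creep 'ROWS' [FORCE]. ROWS is JSON, a list of rows, each a list of 3 entries, a list of its own where there are three numbers: the closure in counts, from 0 (fully open) to 255 (shut), then the shift along the world's x, y, z in mm, then the turn about the world's z in rad. In form: [[hand, [tx, ty, tz], spin], ...]. A call has exactly 8 rows; each row shifts and turns the commanded pose from where the row before left it; what a row does not reach is not made up. A row lasts 1/12 s, in which the tool goes at most 41.7 mm and 7.16 degrees, less where a joint would pass 70% of its speed; a pose out of reach is approached as far as the arm can. A call is refused whole if a number of a shift passes 41.7 or a number of a turn 0.125, either way. A call with a gripper value outside its range is refused whole. The fingers move at their own pace and stop on an object; FORCE is the grip in N (left out, the last holds). Time passes only in rows, so rows that do not move let the fingers close, or fill a call up. It gives the time, the measured TCP pose, the force and the opening at its end, in the units of the state.
- read_state(): the state, without advancing time (a new reading comes with each control period).
- read_camera(name): name is "scene" or "top" or "wrist"; returns (picture, depth): 480x640x3 uint8, blue, green, red; 480x640 float32, m along the optical axis (not along the pixel's ray), 0 where there is no reading.
- get_calibration(name): a dict with "K" (3x3 intrinsics, pixels), "eye" and "orientation" of the camera in the world. Camera axes: x right, y down, z forward; pixel columns grow to the right and rows downward; lengths in m; the calibration is good to about 2 mm. A picture is of the moment at which its call begins: read the wrist's pose just before it. get_calibration takes no time and is no camera call; for the wrist camera it gives the pose at the moment of the call.
- finish_job(): hands the job in, once; it reports no verdict.
The state is a dict: "time": time; "q": joint angles; "joint_vel": joint speeds; "joint_torque": joint torques, N m; "tool_pos": TCP position; "tcp_rot": TCP orientation; "wrist_force": force on the tool from outside, world axes, zero at the start; "torque": the same for the moment, N m; "width": opening from 0.0 (shut) to 1.0 (fully open).
Only numpy, scipy, OpenCV 4.12 (cv2) and the standard library are available. Lean on these libraries where they do the work, as an engineer would, in place of code of your own. Each camera call takes 0.05 s, during which the arm holds its last target.

TASK

Take the lidded wooden box of ball knobs from its parking rack, pinching the loose lid shut all the way, and set it down (do not drop it) nose-down in the tipping stand, against the stop. Then slide the lid back by its tall tab until all four knobs have rolled out into the catch bin, and leave the empty box seated in the stand. Spill no knob and leave the other things on the bench where they are.

Things in the scene. Friction and masses are not known exactly. Their poses are not given: they have to be found in the camera images.
- rack: Fixed wooden parking rack; the box starts in it. May swap sides with the stand. Origin on the bench under mid-deck; x = level, the way the box's nose points; z up. Deck 160 x 110 mm rises 25 degrees to +x, 60 mm above the bench over the origin; side cheeks 14 mm high, 90 mm apart. A backstop 50 mm high at the low end stands behind box and lid and keeps the lid shut there. Outline 190 x 120 mm.
- stand: Fixed wooden tipping stand with steel catch bin, 300 x 124 mm. Origin on the bench under mid-deck; x = level, downhill to the bin; y across; z up. Deck 150 mm long falls 40 degrees to +x, 108 mm above the bench over the origin. Cheeks 14 mm high, 86 mm apart (the box is 76 mm wide); a stop 16 mm high at the foot. Uphill end open; the upper corners reach 170 mm above the bench.
- seat (a point): Point on the stand's deck at its middle: where the box's origin comes when seated. Axes as the stand's (not tilted). Seated, the box's nose points downhill and its underside lies on the deck.
- stop (a point): Foot of the stop on the deck, mid-width: where the lower edge of the box's nose comes when seated. Axes as the stand's.
- bin (a point): Middle of the catch bin's floor, 18 mm above the bench. Axes as the stand's. Inside 145 (x) x 112 (y) mm; side walls to 78 mm and far wall to 117 mm above the bench.
- box: Loose dark wooden box with four knobs in it, about 0.4 kg in all. Origin: centre of its underside; x = lengthwise to the nose, y across, z up through the lid. 150 (x) x 76 x 42 mm, side rails to z = 51 mm. Starts nose-up in the rack, tilted 25 degrees. Inside, the floor slopes up to the rim at the nose (27 degrees): tipped nose-down with the lid back, the knobs roll out over the nose.
- fin (a point): Middle of the top edge of the box's fixed pale wooden bridge handle, at x = 4, z = 82 mm of the box; axes as the box's. The handle is 8 mm thick (x = 0 to 8 mm): a bar across the whole width, z = 49 to 57 mm, with an upright fin 44 mm wide (y) from it up to z = 82 mm. The lid passes under it.
- lid (a joint): How far the lid is slid open, m: 0 shut, 0.09 fully back. Flat aluminium lid, 4 mm, top at z = 46 mm of the box; slides to the box's -x, away from the nose, almost without friction: left free it slides open nose-up and shut again nose-down. It cannot lift off. A knob passes once the lid is back about 65 mm.
- tab (a point): Middle of the top edge of the lid's upright aluminium tab; moves with the lid. 8 mm thick (x), 44 mm wide (y), from the lid up to z = 106 mm of the box. Shut, it stands right behind the fin (x = -8.5 to -0.5 mm) and 24 mm above it. Pinching fin and tab together along x (16.5 mm) carries the box and holds the lid; the tab's part above the fin can be pinched or hooked alone.
- nose (a point): Middle of the lower edge of the box's nose end (x = 75 mm, z = 0 of the box).
- knob0: One of four equal turned wooden ball knobs, 28 mm across, 14 g, inside the box at the start; origin at its centre.
- knob1: One of four equal turned wooden ball knobs, 28 mm across, 14 g, inside the box at the start; origin at its centre.
- knob2: One of four equal turned wooden ball knobs, 28 mm across, 14 g, inside the box at the start; origin at its centre.
- knob3: One of four equal turned wooden ball knobs, 28 mm across, 14 g, inside the box at the start; origin at its centre.
- tape: Bystander: a closed tape measure, black round case 62 mm across and 34 mm high; loose, origin at the centre of its underside.
- sandblock: Bystander: a cork sanding block 110 x 65 x 32 mm; loose, origin at the centre of its underside.
- glue: Bystander: a white glue bottle 56 mm across, 150 mm tall; loose, origin at the centre of its underside.
- mallet: Bystander: a mallet 270 mm long, lying; loose, origin at the centre of its underside.
- square: Bystander: a try square, steel blade 200 mm, wooden stock 110 mm, lying flat; loose, origin at the centre of its underside.
- brush: Bystander: a hand brush 200 mm long, lying; loose, origin at the centre of its underside.
- pushblock: Bystander: a push block, plywood 200 x 80 x 22 mm with an upright wooden grip to 72 mm high; loose, origin at the centre of its underside.
Things that resemble listed ones, but are neither listed nor needed, are in the scene too. Several things have the shape of the box; the one meant has the colours described above.

How it is judged:
On the way, in this order (a step that is already met when the one before it is completed fails the run):
1. the box is lifted out of the rack by the fingers with the lid shut (distance of box from where it was at the start of the episode above 0.06 m and value of joint lid below 0.008 m and contact force between the fingers and box above 0.5 N), for 0.2 s.
2. the box is seated nose-down in the stand against the stop, lid still shut (distance between nose and stop below 0.015 m and distance between box and seat below 0.015 m and value of joint lid below 0.008 m and linear speed of box below 0.05 m/s), for 0.2 s.
3. the lid is slid back with the box seated (distance between nose and stop below 0.015 m and distance between box and seat below 0.015 m and value of joint lid above 0.05 m), for 0.1 s.
At the end, for the whole second after the job is handed in: All four knobs lie in the catch bin, and the box rests in the stand, nose edge within 15 mm of the stop point and origin within 15 mm of the seat point; the lid may be open or shut (x of knob0 in the frame of bin between -0.08 and 0.08 m and y of knob0 in the frame of bin between -0.062 and 0.062 m and height (world z) of each of knob0, knob1, knob2, knob3 below 0.06 m and x of knob1 in the frame of bin between -0.08 and 0.08 m and y of knob1 in the frame of bin between -0.062 and 0.062 m and x of knob2 in the frame of bin between -0.08 and 0.08 m and y of knob2 in the frame of bin between -0.062 and 0.062 m and x of knob3 in the frame of bin between -0.08 and 0.08 m and y of knob3 in the frame of bin between -0.062 and 0.062 m and distance between nose and stop below 0.015 m and distance between box and seat below 0.015 m and linear speed of box below 0.02 m/s); the robot touches nothing.
It fails at once if the lid slides open more than 15 mm while the box is not in the stand (value of joint lid above 0.015 m and distance between nose and stop above 0.03 m).
It fails at once if a knob falls on the bench or floor (height (world z) of any of knob0, knob1, knob2, knob3 below 0.022 m).
It fails at once if the box is dropped: it moves faster than 0.5 m/s out of the fingers (linear speed of box above 0.5 m/s and contact force between the fingers and box below 0.1 N).
It fails at once if another thing on the bench is shifted more than 40 mm (distance of any of tape, sandblock, glue, mallet, square, brush, pushblock from where it was at the start of the episode above 0.04 m).
It also fails if it takes over 58 s, if anything falls off the work surface, if the arm or the gripper's body presses on something with over 40 N, if the wrist force passes 120 N, or if a joint passes its speed limit or range.

## Working session

There is one attempt and no reset: what is moved stays moved. The work goes in short steps, Python scripts to look and compute and a shell command to move; the robot and the scene stay as the last step left them, time stands still between calls to the robot, and variables do not carry over. Pictures are saved under pics/ and viewed, and the job is handed in when it is done.

```bash
ls; mkdir -p pics
python3 - <<'E'
from workcell import *
import cv2, numpy as np
s=read_state(); print({k:np.round(v,3).tolist() for k,v in s.items()})
for n in ["scene","top"]:
    im,d=read_camera(n); cv2.imwrite(f"pics/{n}0.png",im); np.save(f"pics/{n}0.npy",d)
    c=get_calibration(n); print(n,c)
E
```

```text
pics
{'time': 0.0, 'q': [1.07, 0.265, 1.605, -0.0, 1.274, -0.037], 'joint_vel': [-0.0, -0.001, -0.002, -0.001, 0.001, 0.001], 'joint_torque': [-0.001, -51.513, -36.731, -0.0, 0.013, -0.0], 'tool_pos': [0.302, 0.603, 0.23], 'tcp_rot': [0.362, 1.541, -0.365], 'wrist_force': [0.86, 0.503, 0.893], 'torque': [-0.079, 0.057, -0.014], 'width': 0.999}
scene {'K': array([[575.25521079,   0.        , 327.85965612],
       [  0.        , 575.25521079, 238.18825119],
       [  0.        ,   0.        ,   1.        ]]), 'eye': array([1.18484971, 0.59491521, 1.30812059]), 'orientation': array([-1.02138781, -2.56361858,  0.85567701])}
top {'K': array([[568.80506272,   0.        , 313.61952787],
       [  0.        , 568.80506272, 243.95654036],
       [  0.        ,   0.        ,   1.        ]]), 'eye': array([ 0.31368229, -0.05308862,  1.40352173]), 'orientation': array([-2.1309842 ,  2.11745058, -0.19117267])}
```

View pics/scene0.png

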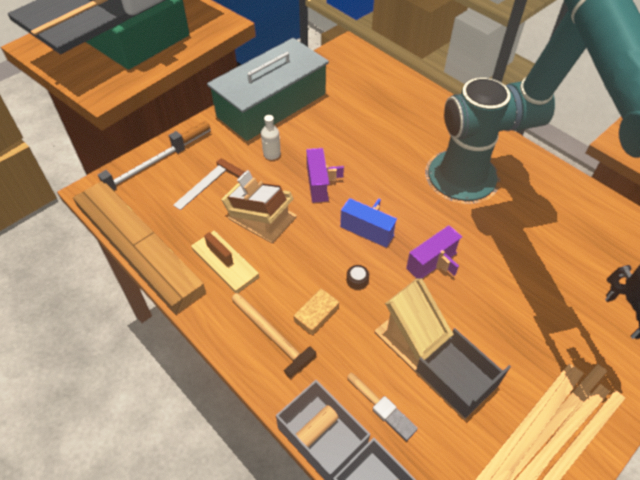

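View pics/top0.png

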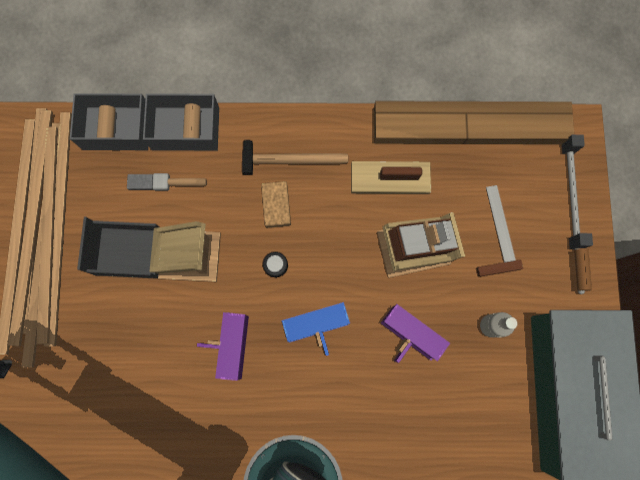

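Run:
```python
import cv2, numpy as np
a=cv2.imread("pics/top0.png"); b=cv2.imread("pics/scene0.png")
A=cv2.resize(a[200:285,365:475],(520,400),interpolation=cv2.INTER_CUBIC)
B=cv2.resize(b[160:245,210:310],(470,400),interpolation=cv2.INTER_CUBIC)
C=cv2.resize(a[205:295,70:230],(520,292),interpolation=cv2.INTER_CUBIC)
cv2.imwrite("pics/c1.png",cv2.resize(np.hstack([A,B]),(800,323)));cv2.imwrite("pics/c2.png",C)
```

```text
(no output)
```

View pics/c1.png

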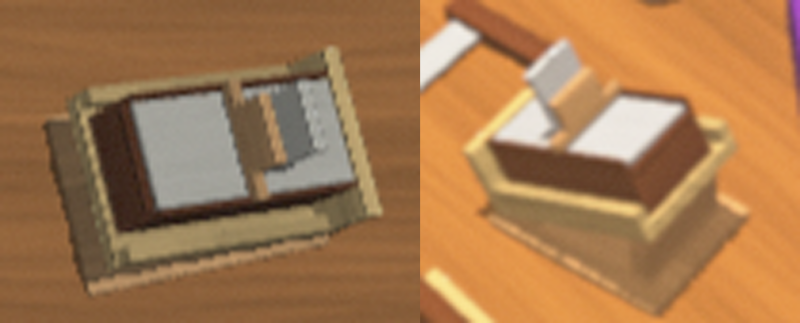

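View pics/c2.png

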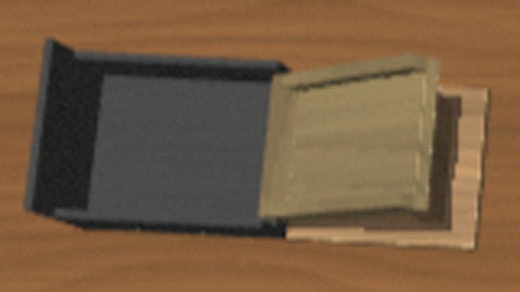

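```bash
cat > h.py <<'E'
from workcell import *
import cv2, numpy as np
from scipy.spatial.transform import Rotation as R
def cloud(n,d,c=None):
    c=c or get_calibration(n); K=c["K"]; v,u=np.mgrid[0:480,0:640]
    P=np.stack([(u-K[0,2])/K[0,0]*d,(v-K[1,2])/K[1,1]*d,d],-1)
    W=P@R.from_rotvec(c["orientation"]).as_matrix().T+c["eye"]
    W[d==0]=np.nan
    return W
E
python3 - <<'E'
from h import *
print(R.from_rotvec(read_state()["tcp_rot"]).as_matrix().round(3))
np.set_printoptions(precision=3,suppress=True)
for n in ["top","scene"]:
    im=cv2.imread(f"pics/{n}0.png"); W=cloud(n,np.load(f"pics/{n}0.npy"))
    pts={"top":[(320,280),(300,200)],"scene":[(350,250),(280,250)]}[n]
    for u,v in pts: print(n,u,v,W[v,u])
    # regions
    if n=="top":
        for v in range(214,274,4): print(v,' '.join("%4.0f"%(1000*W[v,u,2]) for u in range(376,472,4)))
        for v in range(214,284,5): print(v,' '.join("%4.0f"%(1000*W[v,u,2]) for u in range(76,226,6)))
E
```

```text
[[-0.001  0.447  0.894]
 [-0.002  0.894 -0.447]
 [-1.    -0.002 -0.   ]]
top 320 280 [ 0.482 -0.064  0.002]
top 300 200 [ 0.685 -0.012  0.005]
214   -6    1   -6    8    3   -2    1    3   -3   -1    0    3   -3   -0    3   -1    5    3   70   70   -2   -2    6    1
218    3    1    6    3    8   -2   -0    4    4    2   -0   -0    1   57   54   45   44   52   82   72    1    4   -1   -4
222   -0   -4    1   -2  102   97   92   90   81  119  114  115  110   95   88   85  147  151   77   68    0   -1    1   -2
226    4   -0   91  106  100  128  128  126  126  116  110  112  113  120  136  134  138  156   71   69   69    3    2    5
230    1    5   89   96  112  121  127  132  125  117  112  113  104  120  132  134  139  147   79   64   69    1    2    3
234   -3   10   87   92  108  122  126  134  124  124  116  110  103  115  131  138  139  150  148   68   76    7   -2  nan
238    4    8    5   89  102  112  133  131  127  114  115  112  110  113  120  139  130  150  156   73   71    3    6    8
242    5   12   11  nan   97  113  123  134  129  124  120  113  111  106  124  135  126 
[... 2082 characters left out ...]
   36   22   19   15   17   16   14   15   18   23   67   67   81   94  109  121  137  150   78   12   11   -2
264   -3  104   69   32   25   18   22   19   17   15   24   18   14   65   68   84   98  113  152  160  158   66   14   22   -3
269   -3  105   82   79   18   17   22   17   14   25   15   18   16   74   92  106  121  131  134  142  145   62    9   12   -0
274   -6    2    0   27   29   35   42   52   52   61   71   76   77   40   11   18   11    9   15    9   14   14    9   12   -1
279    5    2    7   -1   -3   -8   -4   -5    2   -0   -4   -2   -1    1    5   -8    6    6    8   11   10   13    9   13   -0
scene 350 250 [ 0.465 -0.037  0.   ]
scene 280 250 [ 0.608 -0.174 -0.003]
```

```bash
cat >> h.py <<'E'
def ray(n,u,v,z,c=None):
    c=c or get_calibration(n); K=c["K"]
    d=R.from_rotvec(c["orientation"]).as_matrix()@np.array([(u-K[0,2])/K[0,0],(v-K[1,2])/K[1,1],1.])
    return c["eye"]+d*(z-c["eye"][2])/d[2]
np.set_printoptions(precision=4,suppress=True)
E
python3 - <<'E'
from h import *
a=ray("top",454,212.6,.072);b=ray("top",464.5,255.5,.072);print(a,b,np.degrees(np.arctan2(*(a-b)[[1,0]])))
W=cloud("top",np.load("pics/top0.npy"))
print("lid",W[236:246,408:414].mean((0,1)),"tab",np.nanmean(W[226:236,444:446],(0,1)))
# stand: bin far wall left edge top, upper deck edge
for u,v,z in [(86,217,.117),(78,270,.117),(204,223,.165),(204,269,.165)]: print(ray("top",u,v,z))
s=read_state();c=get_calibration("wrist");T=R.from_rotvec(s["tcp_rot"])
print("wrist cam in tool",T.inv().apply(c["eye"]-s["tool_pos"]),(T.inv()*R.from_rotvec(c["orientation"])).as_matrix(),c["K"][0,0])
im,_=read_camera("wrist");cv2.imwrite("pics/w0.png",im)
E
```

```text
[ 0.6384 -0.3848  0.072 ] [ 0.5341 -0.4057  0.072 ] 11.315236100046127
lid [ 0.5594 -0.2698  0.1244] tab [ 0.5772 -0.3418  0.153 ]
[0.6118 0.481  0.117 ]
[0.4876 0.4895 0.117 ]
[0.5886 0.1965 0.165 ]
[0.4851 0.1922 0.165 ]
wrist cam in tool [-0.1424 -0.0008 -0.0837] [[-0.0003 -0.328   0.9447]
 [ 1.     -0.0004  0.0001]
 [ 0.0004  0.9447  0.328 ]] 423.1639786643823
```

View pics/w0.png

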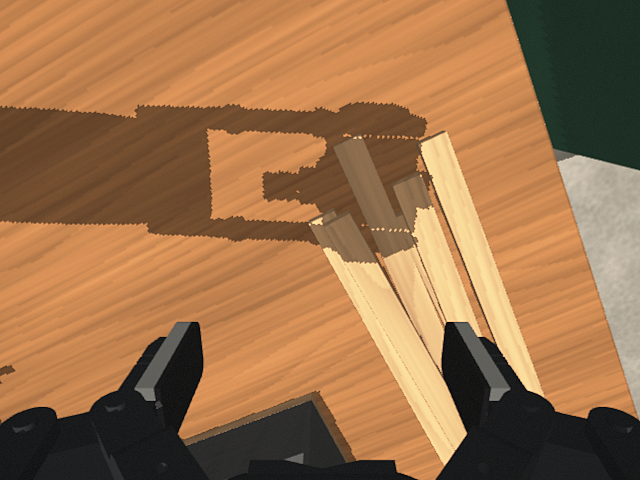

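```bash
python3 -m creep '[[0,[11,-38.5,4],-0.038],[0,[11,-38.5,4],-0.038],[0,[11,-38.5,4],-0.038],[0,[11,-38.5,4],-0.038],[0,[11,-38.5,4],-0.038],[0,[11,-38.5,4],-0.038],[0,[11,-38.5,4],-0.038],[0,[11,-38.5,4],-0.038]]' 40
python3 -m creep '[[0,[11,-38.5,4],-0.038],[0,[11,-38.5,4],-0.038],[0,[11,-38.5,4],-0.038],[0,[11,-38.5,4],-0.038],[0,[11,-38.5,4],-0.038],[0,[11,-38.5,4],-0.038],[0,[11,-38.5,4],-0.038],[0,[11,-38.5,4],-0.038]]' 40
python3 -m creep '[[0,[11,-38.5,4],-0.038],[0,[11,-38.5,4],-0.038],[0,[11,-38.5,4],-0.038],[0,[11,-38.5,4],-0.038],[0,[11,-38.5,4],-0.038],[0,[11,-38.5,4],-0.038],[0,[11,-38.5,4],-0.038],[0,[11,-38.5,4],-0.038]]' 40
python3 -c '
from h import *
print(read_state()["tool_pos"],R.from_rotvec(read_state()["tcp_rot"]).as_matrix(),read_state()["q"])
c=get_calibration("wrist");im,d=read_camera("wrist");cv2.imwrite("pics/w1.png",im);np.save("pics/w1.npy",d);np.save("pics/w1c.npy",c,allow_pickle=True)'
```

```text
time: 0.82
tool_pos: [0.3898, 0.2938, 0.2632]
tcp_rot: [0.601, 1.486, -0.602]
wrist_force: [0.9, -0.4, -0.0]
width: 1.0
time: 1.48
tool_pos: [0.4778, -0.0143, 0.2954]
tcp_rot: [0.836, 1.404, -0.836]
wrist_force: [1.1, 0.3, -0.6]
width: 1.004
time: 2.15
tool_pos: [0.5659, -0.3223, 0.3269]
tcp_rot: [1.066, 1.295, -1.066]
wrist_force: [0.2, -0.0, 1.0]
width: 0.996
[ 0.5659 -0.3223  0.3269] [[-0.0005  0.9815  0.1916]
 [ 0.0005  0.1916 -0.9815]
 [-1.     -0.0004 -0.0006]] [-0.556   0.178   1.534   0.0001  1.4303 -0.7488]
```

View pics/w1.png

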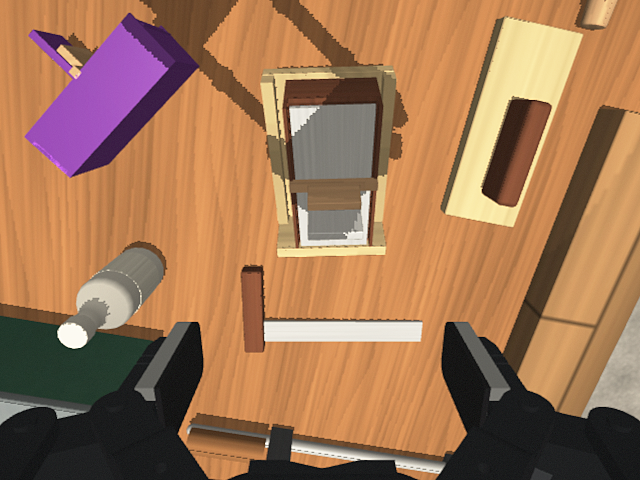

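Run:
```python
from h import *
im=cv2.imread("pics/w1.png");c=np.load("pics/w1c.npy",allow_pickle=True).item();W=cloud("wrist",np.load("pics/w1.npy"),c)
cr=cv2.resize(im[55:265,250:410],None,fx=2.85,fy=2.85,interpolation=cv2.INTER_CUBIC)
cv2.imwrite("pics/c3.png",cr)
for v in range(60,262,6): print(v,' '.join("%4.0f"%(1000*W[v,u,2]) for u in range(256,406,6)))
```

```text
60   -1   -0    1   -1   -1   -1    0   -1    1    0   -0    1    1    0    1   -1    1   -0    0    0    0   -1   -1   -0   -1
66   -2    0   -0   -1    1    1    1    1   -0    1   -1    0    1   -1   -0    1    1   -1   84   85   84   85   85    1   -2
72    1   89   90   91   89   92   91   92   91   92   93   93   93   94   93   94   93   94   92   95   93   93   95   -0    1
78   -1   99   98   94   92   92   93   92   91   91   92   92   92   92   90   92   92   94   92   95   91   96  104  104   -0
84   -1  106  104   90   89  101  100   97  100  100  102  102  102  100  101  102  103  103  103  103  105   97  105  103   -0
90    1  104  103   92   88  nan  109  111  110  110  110  111  112  112  112  112  113  115  113  114  115   99  103  102   -1
96    0  100  102   95   86  119  118  120  120  121  120  120  120  122  122  122  121  123  123  122  122   99  100   99   -0
102    1  100   99   98   83  129  128  129  129  130  129  130  129  129  130  128  129  129  129  126  129   98   98    2   -2
108    0    1   96   98   82  132  132  132  133  132  133  132  132  131  
[... 2578 characters left out ...]
  150  151  151  151   79   86   48   47   -1    0   -1
234    0   -1    1    1   52   54   54   71   75  155  155  154  153  154  154  154  154  155   76   81  nan   56    0   -0   -1
240    0    0    0   -1   61   62   61   67   73  151   72   72   72   72   72   71   72   74   72   78   64   65   -1    2   -1
246    1   -0    0   -1   69   68   69   71   71   71   69   70   71   70   72   71   72   72   71   74   71   72   -1   -1    1
252   -0   -1   -0   -1   72   70   72   71   71   71   72   70   71   72   71   70   69   71   71   70   69   68   -1    0    0
258    0   -0    0    0   -0    0   -2    0   -1    0   -0   -0    1    2   -0   -0    1    1    0    1   -1   -0    1    1    1
```

View pics/c3.png

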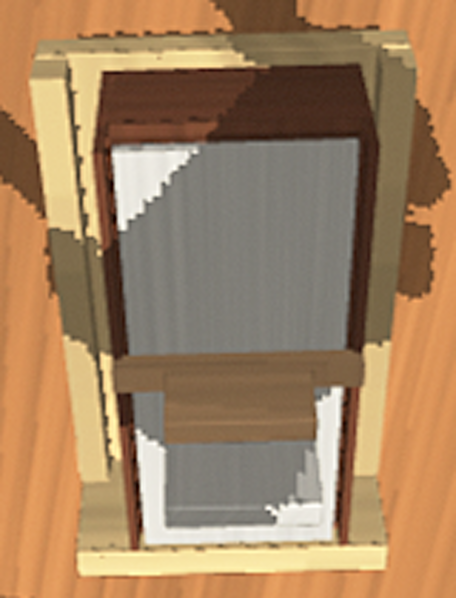

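Run:
```python
from h import *
c=np.load("pics/w1c.npy",allow_pickle=True).item();W=cloud("wrist",np.load("pics/w1.npy"),c)
def plane(P):
    P=P.reshape(-1,3);P=P[~np.isnan(P).any(1)];m=P.mean(0);n=np.linalg.svd(P-m)[2][2];n*=np.sign(n[2]);return m,n
m,n=plane(W[112:172,298:368]);print("lid",m,n,"tilt",np.degrees(np.arccos(n[2])),"yaw(x)",np.degrees(np.arctan2(-n[1],-n[0])))
# backstop edge yaw
Wz=W[...,2]
# tab face points
T=W[214:236,306:366];mask=(T[...,2]>.125);P=T[mask];
x=np.array([-n[0],-n[1],0]);x/=np.linalg.norm(x);y=np.cross([0,0,1],x)
bz=n; by=y-(y@n)*n; by/=np.linalg.norm(by); bx=np.cross(by,bz)
print("bx",bx,"by",by)
q=(P-m)@np.c_[bx,by,bz];print("tab y range",np.percentile(q[:,1],[0.5,2,98,99.5]),"x",np.percentile(q[:,0],[2,50,98]),"z",np.percentile(q[:,2],[1,99])+.046)
F=W[186:209,306:366];P=F[(F[...,2]>.11)];q=(P-m)@np.c_[bx,by,bz];print("fin y",np.percentile(q[:,1],[0.5,2,98,99.5]),"x",np.percentile(q[:,0],[2,50,98]),"z",np.percentile(q[:,2],[1,99])+.046)
B=W[180:191,288:378];P=B[B[...,2]>.105];q=(P-m)@np.c_[bx,by,bz];print("bar y",np.percentile(q[:,1],[0.5,2,98,99.5]))
N=W[80:112,280:385];P=N.reshape(-1,3);q=(P-m)@np.c_[bx,by,bz];k=(abs(q[:,2])<.008);print("nose x,y",np.percentile(q[k,0],[99.5]),np.percentile(q[k,1],[.5,99.5]))
```

```text
lid [ 0.5661 -0.2775  0.1194] [ 0.0922 -0.4156  0.9049] tilt 25.19291722383904 yaw(x) 102.50707945174013
bx [-0.196   0.8834  0.4257] by [-0.9763 -0.2166  0.    ]
tab y range [-0.0213 -0.0207  0.0214  0.0221] x [-0.047  -0.0446 -0.0435] z [0.0831 0.1068]
fin y [-0.0265 -0.0232  0.0219  0.0222] x [-0.0398 -0.0343 -0.0332] z [0.0571 0.083 ]
bar y [-0.0374 -0.0362  0.0367  0.0377]
nose x,y [0.0349] [-0.0373  0.0379]
```

Run:
```python
from h import *
m=np.array([.5661,-.2775,.1194]);bx=np.array([-.196,.8834,.4257]);n=np.array([.0922,-.4156,.9049]);by=np.cross(n,bx)
o=m-.0418*bx-.046*n;P=o-.0005*bx+.081*n;print("origin",o,"P",P,"bar",o+.057*n)
s=read_state();print("delta mm",(P-[0,0,.020]-s["tool_pos"])*1000)
```

```text
origin [ 0.5701 -0.2953  0.06  ] P [ 0.5776 -0.3294  0.1331] bar [ 0.5753 -0.319   0.1116]
delta mm [  10.2694    0.2576 -213.4438]
```

```bash
python3 -m creep '[[0,[5,0,-20],0.013],[0,[5.3,0.3,-25],0.013],[0,[0,0,-25],0],[0,[0,0,-25],0],[0,[0,0,-25],0],[0,[0,0,-20],0],[0,[0,0,0],0],[0,[0,0,0],0]]' 40
python3 -c '
from h import *
s=read_state();M=R.from_rotvec(s["tcp_rot"]).as_matrix()
print(s["tool_pos"],np.degrees(np.arctan2(M[1,1],M[0,1])),(np.array([.5776,-.3294,.1131])-s["tool_pos"])*1000)
im,d=read_camera("wrist");cv2.imwrite("pics/w2.png",im)'
```

```text
time: 2.87
tool_pos: [0.5751, -0.3191, 0.1854]
tcp_rot: [1.045, 1.31, -1.046]
wrist_force: [0.7, 0.3, 1.0]
width: 1.0
[ 0.5751 -0.3191  0.1854] 12.671212352892177 [  2.5342 -10.2903 -72.3007]
```

View pics/w2.png

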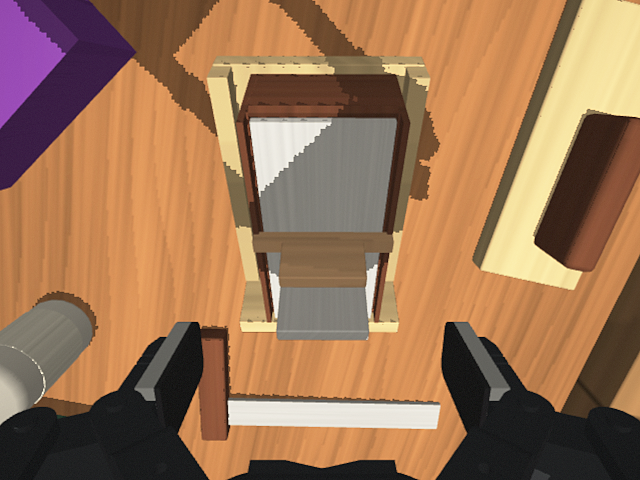

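```bash
python3 -m creep '[[0,[2.5,-10.3,-12],0],[0,[0,0,-15],0],[0,[0,0,-15],0],[0,[0,0,-15],0],[0,[0,0,-10],0],[0,[0,0,-5.3],0],[0,[0,0,0],0],[0,[0,0,0],0]]' 40
python3 -c '
from h import *
im,d=read_camera("wrist");cv2.imwrite("pics/w3.png",im)
s=read_state();M=R.from_rotvec(s["tcp_rot"]).as_matrix()
print(s["tool_pos"],np.degrees(np.arctan2(M[1,1],M[0,1])),(np.array([.5776,-.3294,.1131])-s["tool_pos"])*1000,s["wrist_force"])'
```

```text
time: 3.58
tool_pos: [0.5792, -0.3308, 0.1156]
tcp_rot: [1.045, 1.305, -1.045]
wrist_force: [-0.2, -0.4, 0.9]
width: 1.001
[ 0.5796 -0.3309  0.1162] 12.663340269876445 [-1.9561  1.5011 -3.0574] [ 0.001  -0.1585  0.3463]
```

View pics/w3.png

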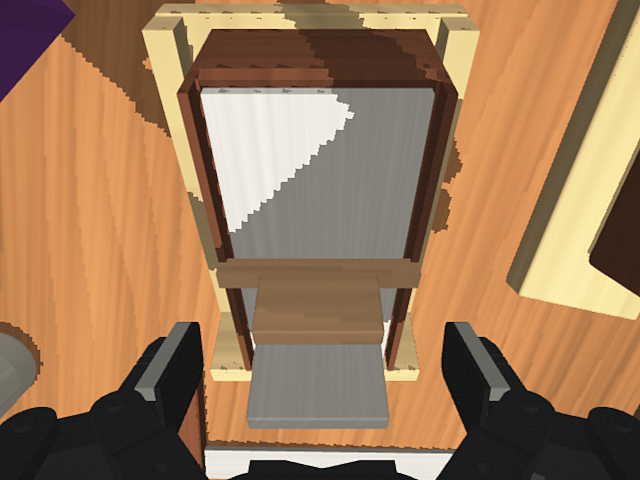

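```bash
python3 -m creep '[[30,[-1.5,1.5,-2],0],[60,[0,0,-1],0],[90,[0,0,0],0],[95,[0,0,0],0],[95,[0,0,0],0],[95,[0,0,0],0],[95,[0,0,0],0],[95,[0,0,0],0]]' 40
python3 -c '
from h import *
c=get_calibration("wrist");im,d=read_camera("wrist");cv2.imwrite("pics/w4.png",im);np.save("pics/w4.npy",d)
s=read_state();M=R.from_rotvec(s["tcp_rot"]).as_matrix()
print(s["tool_pos"],(np.array([.5776,-.3294,.1131])-s["tool_pos"])*1000,s["wrist_force"],s["width"])
W=cloud("wrist",d,c)
for v in range(290,470,8): print(v,[(u,(W[v,u]*1000).round().tolist()) for u in (225,240,400,420)])'
```

```text
time: 4.3
tool_pos: [0.5773, -0.3288, 0.112]
tcp_rot: [1.045, 1.306, -1.045]
wrist_force: [-0.2, 0.9, -0.0]
width: 0.626
[ 0.5773 -0.3288  0.112 ] [ 0.3369 -0.589   1.1209] [-0.0181 -1.1805 -0.1437] 0.6248803315490232
290 [(225, [540.0, -323.0, 114.0]), (240, [545.0, -322.0, 114.0]), (400, [602.0, -309.0, 114.0]), (420, [610.0, -307.0, 114.0])]
298 [(225, [531.0, -362.0, 49.0]), (240, [543.0, -337.0, 91.0]), (400, [609.0, -321.0, 95.0]), (420, [652.0, -361.0, 0.0])]
306 [(225, [532.0, -369.0, 45.0]), (240, [544.0, -340.0, 93.0]), (400, [613.0, -328.0, 86.0]), (420, [654.0, -367.0, -1.0])]
314 [(225, [532.0, -376.0, 43.0]), (240, [547.0, -326.0, 123.0]), (400, [602.0, -313.0, 124.0]), (420, [656.0, -373.0, -0.0])]
322 [(225, [544.0, -327.0, 129.0]), (240, [549.0, -325.0, 129.0]), (400, [602.0, -315.0, 126.0]), (420, [607.0, -312.0, 130.0])]
330 [(225, [545.0, -326.0, 135.0]), (240, [549.0, -326.0, 133.0]), (400, [602.0, -317.0, 129.0]), (420, [607.0, -313.0, 134.0])]
338 [(225, [546.0, -326.0, 139.0]), (240, [550.0, -328.0, 134.0]), (400, [603.0, -319.0, 129.0]), (420, [605.0, -312.0,
[... 1350 characters left out ...]
-0.0]), (400, [669.0, -468.0, -0.0]), (420, [595.0, -309.0, 182.0])]
434 [(225, [554.0, -319.0, 184.0]), (240, [553.0, -501.0, 0.0]), (400, [671.0, -475.0, -0.0]), (420, [595.0, -310.0, 184.0])]
442 [(225, [555.0, -318.0, 187.0]), (240, [554.0, -509.0, -0.0]), (400, [673.0, -483.0, -1.0]), (420, [593.0, -309.0, 187.0])]
450 [(225, [555.0, -317.0, 189.0]), (240, [555.0, -517.0, -1.0]), (400, [676.0, -490.0, -0.0]), (420, [593.0, -309.0, 189.0])]
458 [(225, [556.0, -318.0, 190.0]), (240, [556.0, -516.0, 8.0]), (400, [676.0, -494.0, 4.0]), (420, [593.0, -309.0, 191.0])]
466 [(225, [556.0, -317.0, 193.0]), (240, [559.0, -318.0, 192.0]), (400, [678.0, -500.0, 5.0]), (420, [592.0, -309.0, 193.0])]
```

View pics/w4.png

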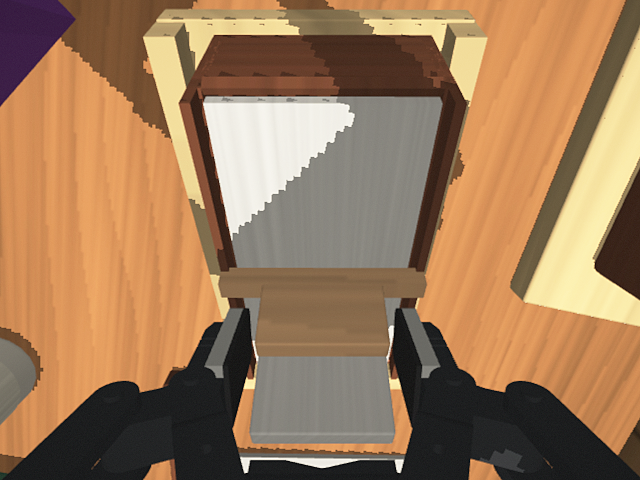

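```bash
python3 -m creep '[[140,[0,0,0],0],[200,[0,0,0],0],[255,[0,0,0],0],[255,[0,0,0],0],[255,[0,0,0],0],[255,[0,0,0],0],[255,[0,0,0],0],[255,[0,0,0],0]]' 45
python3 -c '
from h import *
im,d=read_camera("wrist");cv2.imwrite("pics/w5.png",im)
s=read_state();print(s["tool_pos"],s["wrist_force"],s["torque"],s["width"]*85)'
```

```text
time: 5.02
tool_pos: [0.5774, -0.3288, 0.1122]
tcp_rot: [1.045, 1.305, -1.045]
wrist_force: [0.4, 0.7, 2.3]
width: 0.506
[ 0.5774 -0.3288  0.1122] [0.4421 0.4553 2.4161] [ 0.0628 -0.0192 -0.0315] 43.07318334494126
```

View pics/w5.png

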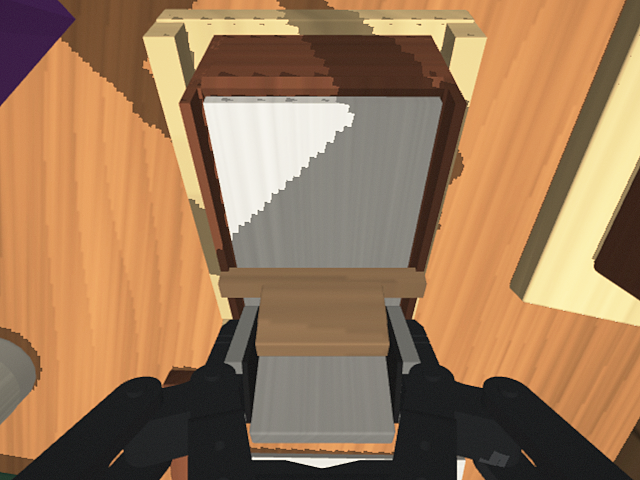

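```bash
python3 -m creep '[[255,[0,0,2],0],[255,[0,0,3],0],[255,[0,0,4],0],[255,[0,0,4],0],[255,[0,0,4],0],[255,[0,0,3],0],[255,[0,0,0],0],[255,[0,0,0],0]]' 45
python3 -c '
from h import *
im,d=read_camera("wrist");cv2.imwrite("pics/w6.png",im)
s=read_state();print(s["tool_pos"],s["wrist_force"],s["torque"],s["width"]*85)'
```

```text
time: 5.73
tool_pos: [0.5775, -0.329, 0.1325]
tcp_rot: [1.045, 1.305, -1.045]
wrist_force: [0.4, 1.1, -4.6]
width: 0.51
[ 0.5773 -0.3288  0.1321] [-0.8191  0.4798 -4.9156] [-0.0731 -0.0403  0.0354] 43.313635592351666
```

View pics/w6.png

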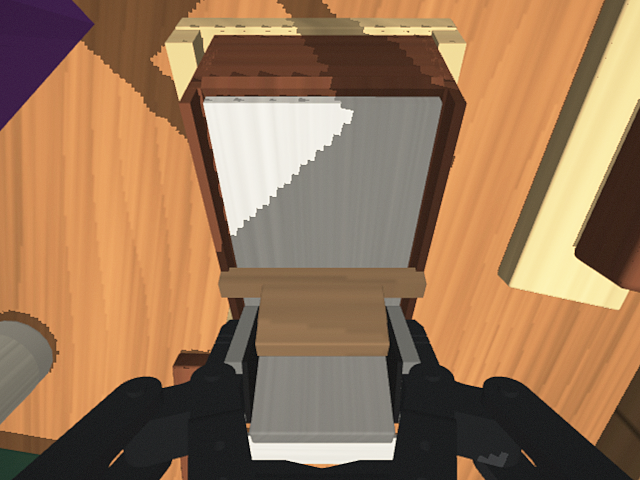

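```bash
python3 -m creep '[[255,[0,0,8],0],[255,[0,0,12],0],[255,[0,0,15],0],[255,[0,0,20],0],[255,[0,0,20],0],[255,[0,0,20],0],[255,[0,0,20],0],[255,[0,0,20],0]]' 45
python3 - <<'E'
from h import *
im=cv2.imread("pics/top0.png");cr=cv2.resize(im[208:292,72:226],None,fx=5,fy=5,interpolation=cv2.INTER_CUBIC)
for u in range(80,226,20): cv2.putText(cr,str(u),((u-72)*5,10),0,.4,(255,255,255));cv2.line(cr,((u-72)*5,0),((u-72)*5,420),(0,255,255),1)
for v in range(210,292,10): cv2.putText(cr,str(v),(0,(v-208)*5),0,.4,(255,255,255));cv2.line(cr,(0,(v-208)*5),(770,(v-208)*5),(0,255,255),1)
cv2.imwrite("pics/c4.png",cr)
im=cv2.imread("pics/scene0.png");cr=cv2.resize(im[270:420,370:515],None,fx=4,fy=4,interpolation=cv2.INTER_CUBIC)
for u in range(380,515,20): cv2.putText(cr,str(u),((u-370)*4,10),0,.4,(255,255,255));cv2.line(cr,((u-370)*4,0),((u-370)*4,600),(0,255,255),1)
for v in range(280,420,20): cv2.putText(cr,str(v),(0,(v-270)*4),0,.4,(255,255,255));cv2.line(cr,(0,(v-270)*4),(600,(v-270)*4),(0,255,255),1)
cv2.imwrite("pics/c5.png",cr)
W=cloud("top",np.load("pics/top0.npy"))
def plane(P):
    P=P.reshape(-1,3);P=P[~np.isnan(P).any(1)];m=np.median(P,0);n=np.linalg.svd(P-P.mean(0))[2][2];n*=np.sign(n[2]);return P.mean(0),n
for a in [W[232:260,162:196]]:
    m,n=plane(a);print(m,n,np.degrees(np.arccos(n[2])),"yaw",np.degrees(np.arctan2(n[1],n[0])), m[2]-.108)
E
```

```text
time: 6.45
tool_pos: [0.5774, -0.3289, 0.2695]
tcp_rot: [1.045, 1.304, -1.045]
wrist_force: [0.3, -0.5, -3.0]
width: 0.508
[0.5476 0.2654 0.1079] [0.0297 0.6429 0.7654] 40.057061353876755 yaw 87.3508911061091 -0.00013964985259687368
```

View pics/c4.png

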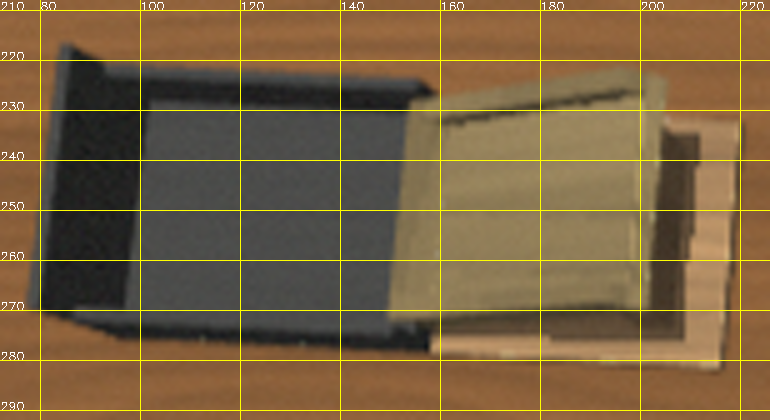

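View pics/c5.png

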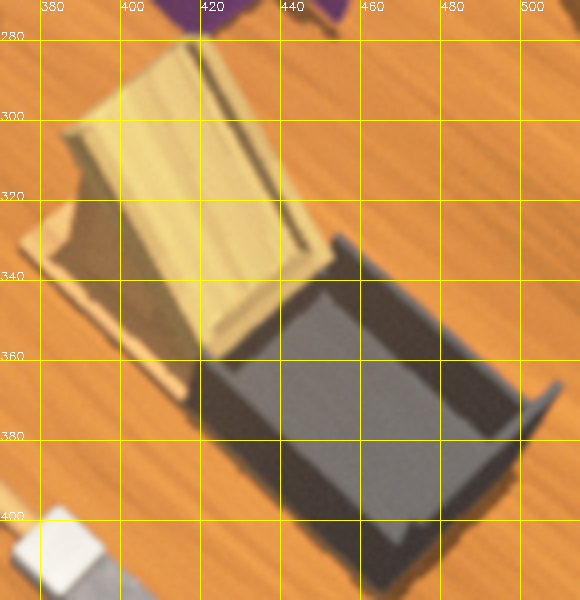

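Run:
```python
from h import *
E=[]
for nm,a,b,z in [("binfar",(85,217),(78,270),.117),("upper",(204.5,222.5),(201.5,269.5),.168),("base",(219.5,231.5),(215.5,281.5),.012),("stopfoot",(154,228),(149.5,272),.073),("bininside far floor",(101.5,229),(96.5,268.5),.018)]:
    A=ray("top",*a,z);B=ray("top",*b,z);d=B-A;print(nm,A,B,"mid",(A+B)/2,"len",np.linalg.norm(d),"yaw",np.degrees(np.arctan2(d[1],d[0]))-90)
for nm,a,b,z in [("s upper corners",(416,280),(386,303.5),.168),("s stop",(453,334),(424,360),.073),("s binfar",(508,366),(465,417),.117)]:
    A=ray("scene",*a,z);B=ray("scene",*b,z);d=B-A;print(nm,A,B,"mid",(A+B)/2,"len",np.linalg.norm(d),"yaw",np.degrees(np.arctan2(d[1],d[0]))+90)
```

```text
binfar [0.6118 0.4834 0.117 ] [0.4876 0.4895 0.117 ] mid [0.5497 0.4864 0.117 ] len 0.12434067126423261 yaw 87.18716893213352
upper [0.589  0.1949 0.168 ] [0.4835 0.1971 0.168 ] mid [0.5363 0.196  0.168 ] len 0.10553659008329726 yaw 88.80459616800485
base [0.601  0.1877 0.012 ] [0.4754 0.1929 0.012 ] mid [0.5382 0.1903 0.012 ] len 0.12568123025313213 yaw 87.61342391860279
stopfoot [0.596  0.3343 0.073 ] [0.4899 0.3388 0.073 ] mid [0.543  0.3365 0.073 ] len 0.10623268319437702 yaw 87.56832610244061
bininside far floor [0.6044 0.481  0.018 ] [0.505 0.486 0.018] mid [0.5547 0.4835 0.018 ] len 0.09945105336303339 yaw 87.16444538085466
s upper corners [0.5056 0.2126 0.168 ] [0.6049 0.2076 0.168 ] mid [0.5552 0.2101 0.168 ] len 0.09934062152875132 yaw 87.14850135005405
s stop [0.5013 0.3436 0.073 ] [0.604  0.3398 0.073 ] mid [0.5527 0.3417 0.073 ] len 0.10270188137653444 yaw 87.86803122495398
s binfar [0.4987 0.4877 0.117 ] [0.6612 0.4935 0.117 ] mid [0.5799 0.4906 0.117 ] len 0.16265777551483318 yaw 92.05442704758345
```

Run:
```python
from h import *
yw=np.radians(87.4);ex=np.array([np.cos(yw),np.sin(yw),0]);ey=np.array([-ex[1],ex[0],0]);ez=np.array([0,0,1.])
c=np.cos(np.radians(40));s=np.sin(np.radians(40));bx=ex*c-ez*s;bz=ex*s+ez*c
o=np.array([.5476,.2654,.1079])
for n in ["top","scene"]:
    W=cloud(n,np.load(f"pics/{n}0.npy")).reshape(-1,3)
    q=(W-o)@np.c_[bx,ey,bz]
    k=(abs(q[:,0])<.072)&(abs(q[:,1])<.08)&(abs(q[:,2])<.03)
    Q=q[k];dk=Q[(abs(Q[:,1])<.03)];print(n,"deck z",np.median(dk[:,2]),"tilt slope x,y",np.polyfit(dk[:,0],dk[:,2],1)[0],np.polyfit(dk[:,1],dk[:,2],1)[0])
    for y in np.arange(-.066,.067,.004):
        kk=abs(Q[:,1]-y)<.002
        if kk.sum()>3: print(" %.0f:%d/%.1f"%(y*1000,kk.sum(),1000*np.median(Q[kk,2])),end="")
    print()
```

```text
top deck z -6.436431715146466e-05 tilt slope x,y 0.018474182588806537 -0.003790540163294684
 -50:11/12.7 -46:63/13.6 -42:62/14.5 -38:138/5.3 -34:63/0.0 -30:65/0.2 -26:69/0.4 -22:66/-0.3 -18:68/-0.0 -14:62/-0.0 -10:67/-0.6 -6:60/-0.2 -2:67/0.2 2:65/0.1 6:70/0.3 10:63/-0.3 14:66/-0.1 18:63/-0.2 22:70/-0.0 26:60/-0.1 30:69/0.3 34:67/0.2 38:61/-0.1 42:70/0.3 46:20/1.2 50:70/14.0 54:67/13.8 58:114/4.7
scene deck z -0.0022011406353125863 tilt slope x,y 0.0009065530337979439 -0.003156217242018087
 -54:197/1.4 -50:179/4.3 -46:105/11.9 -42:32/10.9 -38:5/1.4 -34:65/-1.8 -30:87/-1.6 -26:90/-2.3 -22:86/-2.1 -18:89/-1.8 -14:81/-2.2 -10:85/-2.3 -6:90/-1.9 -2:83/-2.4 2:87/-2.1 6:85/-2.1 10:82/-2.5 14:82/-2.5 18:84/-2.1 22:80/-2.2 26:93/-2.7 30:79/-1.9 34:80/-2.8 38:85/-2.6 42:178/3.0 46:156/8.5 50:80/11.8 54:39/10.5
```

```bash
python3 -m creep '[[255,[-1.5,8,4],-0.011],[255,[-1.5,16,4],-0.011],[255,[-1.5,24,4],-0.011],[255,[-1.5,26,4],-0.011],[255,[-1.5,26,4],-0.011],[255,[-1.5,26,4],-0.011],[255,[-1.5,26,4],-0.011],[255,[-1.5,26,4],-0.011]]' 45
python3 -m creep '[[255,[-1.5,26,0],-0.011],[255,[-1.5,26,0],-0.011],[255,[-1.5,26,0],-0.011],[255,[-1.5,26,0],-0.011],[255,[-1.5,26,0],-0.011],[255,[-1.5,26,0],-0.011],[255,[-1.5,26,0],-0.011],[255,[-1.5,26,0],-0.011]]' 45
python3 -m creep '[[255,[-1.5,26,0],-0.011],[255,[-1.5,26,0],-0.011],[255,[-1.5,26,0],-0.011],[255,[-1.5,24,0],-0.011],[255,[-1.5,20,0],-0.011],[255,[-1.5,16,0],-0.011],[255,[-1.5,12,0],-0.012],[255,[-1.5,7,0],-0.012]]' 45
python3 -c '
from h import *
im,d=read_camera("wrist");cv2.imwrite("pics/w7.png",im)
im,d=read_camera("scene");cv2.imwrite("pics/s7.png",im[180:440,300:560].repeat(2,0).repeat(2,1))
c=get_calibration("scene");np.save("pics/s7.npy",d)
s=read_state();M=R.from_rotvec(s["tcp_rot"]).as_matrix();print(s["tool_pos"],s["wrist_force"],np.degrees(np.arctan2(M[1,1],M[0,1])))'
```

```text
time: 7.12
tool_pos: [0.5644, -0.149, 0.2989]
tcp_rot: [1.112, 1.269, -1.112]
wrist_force: [-0.2, -1.0, -4.0]
width: 0.506
time: 7.78
tool_pos: [0.5522, 0.0589, 0.2989]
tcp_rot: [1.177, 1.23, -1.177]
wrist_force: [0.3, 0.1, -4.0]
width: 0.504
time: 8.45
tool_pos: [0.5402, 0.2159, 0.2987]
tcp_rot: [1.242, 1.189, -1.242]
wrist_force: [0.6, -0.1, -2.8]
width: 0.505
[0.5404 0.2153 0.2987] [ 1.1232 -0.3313 -3.475 ] -2.5015766363521625
```

View pics/w7.png

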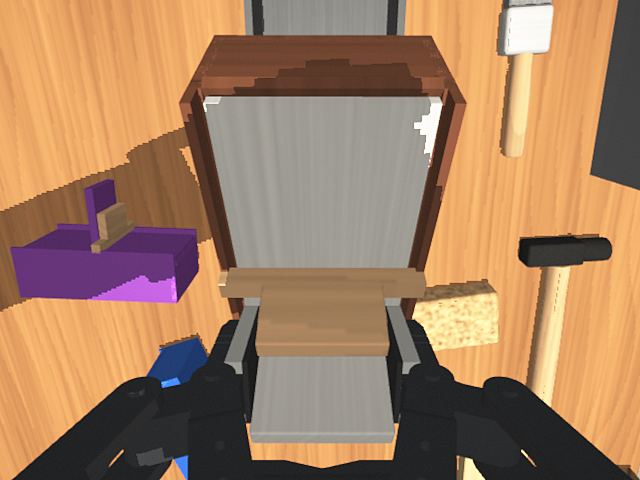

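View pics/s7.png

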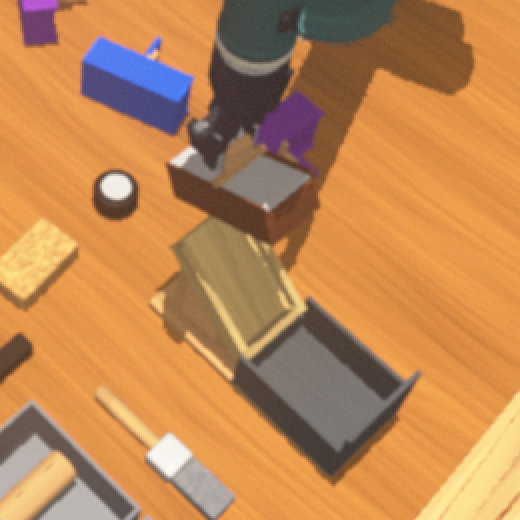

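Run:
```python
from h import *
im=cv2.imread("pics/w7.png");c=get_calibration("wrist");print(c["K"][0,2])
print([(u,im[4,u].tolist()) for u in list(range(240,270,2))+list(range(380,412,2))])
S=np.array([.544,.265]);ex=np.array([.0454,.999])
for u,z in [(248,.078),(404,.078),(262,.078),(390,.078)]:
    p=ray("wrist",u,4,z,c)[:2]-S;print(u,z,p@ex,p@[-ex[1],ex[0]])
im,d=read_camera("wrist");W=cloud("wrist",d,c)[2:7]
for u in range(240,412,3): print(u,np.nanmean(W[:,u,:],0).round(3).tolist(),end=";")
```

```text
321.9112613412218
[(240, [104, 169, 238]), (242, [103, 177, 247]), (244, [130, 145, 163]), (246, [137, 141, 143]), (248, [137, 141, 143]), (250, [143, 149, 149]), (252, [52, 52, 54]), (254, [45, 47, 47]), (256, [50, 50, 51]), (258, [49, 51, 49]), (260, [42, 44, 44]), (262, [121, 125, 126]), (264, [141, 144, 145]), (266, [135, 140, 142]), (268, [136, 140, 142]), (380, [137, 141, 143]), (382, [137, 143, 143]), (384, [137, 142, 142]), (386, [145, 150, 153]), (388, [50, 50, 50]), (390, [47, 49, 49]), (392, [48, 49, 50]), (394, [48, 48, 50]), (396, [45, 44, 45]), (398, [116, 120, 122]), (400, [135, 139, 140]), (402, [135, 139, 142]), (404, [136, 137, 137]), (406, [120, 167, 236]), (408, [111, 184, 247]), (410, [107, 176, 243])]
248 0.078 0.09581742307410246 0.057583500537723556
404 0.078 0.0959679927747741 -0.0613762542712713
262 0.078 0.09583093933040651 0.04690478809629832
390 0.078 0.09595448369932846 -0.050703215170127554
240 [0.472, 0.377, 0.0];243 [0.487, 0.363, 0.078];246 [0.489, 0.363, 0.078];249 [0.492, 0.363, 0.078];252 [0.493, 0.365, 0.07];255 [0.493, 0.367, 0.054];258 [0.493, 
[... 622 characters left out ...]
 0.371, 0.018];333 [0.557, 0.371, 0.018];336 [0.56, 0.371, 0.018];339 [0.563, 0.37, 0.018];342 [0.565, 0.37, 0.018];345 [0.568, 0.37, 0.017];348 [0.571, 0.37, 0.018];351 [0.573, 0.37, 0.019];354 [0.576, 0.37, 0.018];357 [0.579, 0.37, 0.018];360 [0.581, 0.37, 0.018];363 [0.584, 0.369, 0.018];366 [0.587, 0.369, 0.018];369 [0.589, 0.369, 0.018];372 [0.592, 0.369, 0.018];375 [0.595, 0.369, 0.018];378 [0.597, 0.369, 0.018];381 [0.6, 0.369, 0.018];384 [0.603, 0.369, 0.018];387 [0.605, 0.368, 0.02];390 [0.605, 0.365, 0.038];393 [0.605, 0.362, 0.055];396 [0.605, 0.359, 0.071];399 [0.606, 0.358, 0.078];402 [0.608, 0.358, 0.079];405 [0.61, 0.358, 0.078];408 [0.627, 0.371, 0.0];411 [0.63, 0.371, -0.0];
```

```bash
python3 -m creep '[[255,[1.3,-1,-8],0],[255,[0,0,-12],0],[255,[0,0,-12],0],[255,[0,0,-12],0],[255,[0,0,-10],0],[255,[0,0,-8],0],[255,[0,0,-5],0],[255,[0,0,-3],0]]' 30
python3 -c '
from h import *
im,d=read_camera("scene");cv2.imwrite("pics/s8.png",cv2.resize(im[220:420,340:540],None,fx=3,fy=3,interpolation=2))
s=read_state();print(s["tool_pos"],s["wrist_force"],s["torque"])'
```

```text
time: 9.27
tool_pos: [0.5421, 0.2129, 0.2275]
tcp_rot: [1.241, 1.188, -1.244]
wrist_force: [-0.2, 0.5, -3.6]
width: 0.506
[0.5421 0.213  0.2276] [ 0.0292 -0.5392 -4.3173] [-0.0245 -0.0197  0.0271]
```

View pics/s8.png

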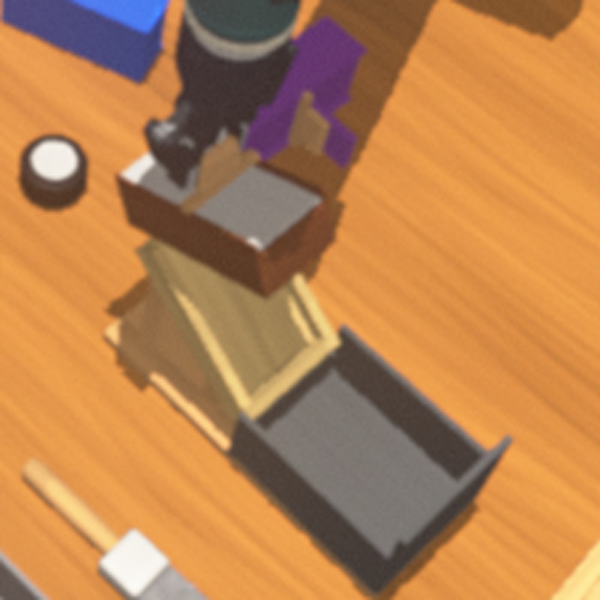

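```bash
python3 -m creep '[[255,[0,0,-2],0],[255,[0,3,-1],0],[255,[0.3,5,-0.5],0],[255,[0.2,5,-0.5],0],[255,[0.2,5,-0.5],0],[255,[0.2,5,-0.5],0],[255,[0.2,5,-0.5],0],[255,[0.2,5,-0.5],0]]' 30
python3 -c '
from h import *
im,d=read_camera("scene");cv2.imwrite("pics/s9.png",cv2.resize(im[220:420,340:540],None,fx=3,fy=3,interpolation=2))
c=get_calibration("wrist");im,d=read_camera("wrist");cv2.imwrite("pics/w9.png",im);W=cloud("wrist",d,c)
P=W[120:240,240:390].reshape(-1,3);n=np.linalg.svd(P-P.mean(0))[2][2];n*=np.sign(n[2]);print("lid n",n,np.degrees(np.arctan2(-n[1],n[2])))
s=read_state();print(s["tool_pos"],s["wrist_force"],s["torque"])'
```

```text
time: 9.98
tool_pos: [0.5444, 0.2465, 0.2238]
tcp_rot: [1.243, 1.187, -1.241]
wrist_force: [0.6, -3.3, 0.3]
width: 0.505Traceback (most recent call last):
  File "<string>", line 5, in <module>
    P=W[120:240,240:390].reshape(-1,3);n=np.linalg.svd(P-P.mean(0))[2][2];n*=np.sign(n[2]);print("lid n",n,np.degrees(np.arctan2(-n[1],n[2])))
                                         ~~~~~~~~~~~~~^^^^^^^^^^^^^
    u, s, vh = gufunc(a, signature=signature)
               ~~~~~~^^^^^^^^^^^^^^^^^^^^^^^^
    raise LinAlgError("SVD did not converge")
numpy.linalg.LinAlgError: SVD did not converge
```

View pics/w9.png

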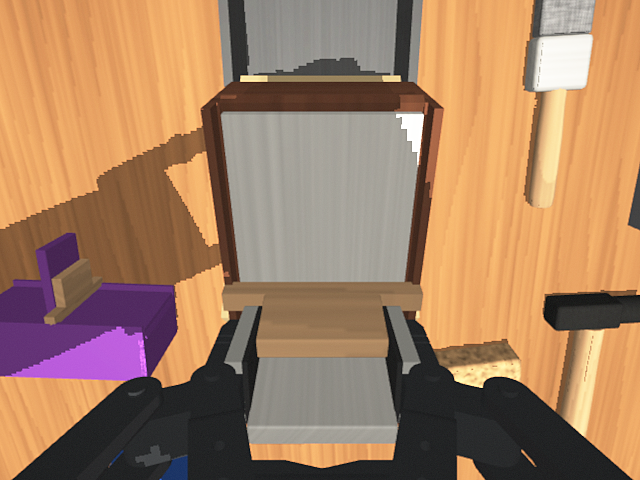

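```bash
cat >> h.py <<'E'
def look(tag):
    c=get_calibration("wrist");im,d=read_camera("wrist");cv2.imwrite(f"pics/w{tag}.png",im);W=cloud("wrist",d,c)
    P=W[150:250,245:385].reshape(-1,3);P=P[np.isfinite(P).all(1)];m=np.median(P,0);P=P[np.abs(P-m).max(1)<.08]
    n=np.linalg.svd(P-P.mean(0),full_matrices=False)[2][2];n*=np.sign(n[2]);print("lid n",n,"pitch up",np.degrees(np.arctan2(-n[1],n[2])))
    s=read_state();print(s["time"],s["tool_pos"],s["wrist_force"],s["torque"],s["width"]*85)
    return W
E
python3 -m creep '[[255,[0.2,5.2,-2.4],0],[255,[0.2,5.2,-2.4],0],[255,[0.2,5.2,-2.4],0],[255,[0.2,5.2,-2.4],0],[255,[0.2,3.8,-3],0],[255,[0.2,3.8,-3],0],[255,[0.2,3.8,-3],0],[255,[0.2,3.8,-3],0]]' 30
python3 -c '
from h import *
look(10)'
```

```text
time: 10.75
tool_pos: [0.5454, 0.2828, 0.201]
tcp_rot: [1.242, 1.188, -1.242]
wrist_force: [0.4, -1.9, 2.5]
width: 0.509
lid n [0.0085 0.2175 0.976 ] pitch up -12.565428917941125
10.8 [0.5453 0.2835 0.2004] [ 1.136  -1.1464  3.6887] [-0.7275 -0.1027  0.0599] 42.81877041038655
```

View pics/w10.png

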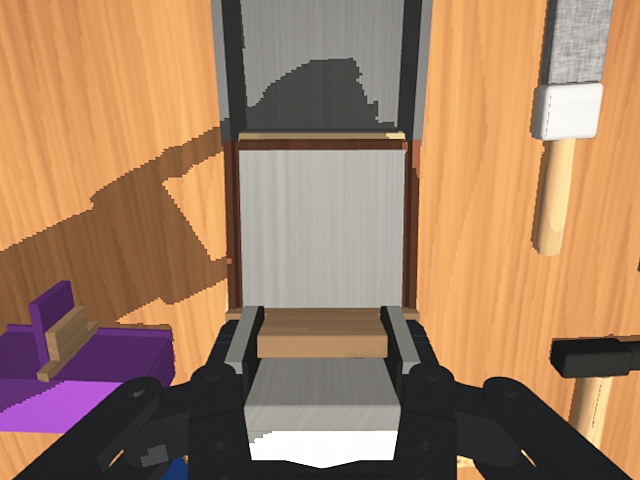

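```bash
python3 -m creep '[[255,[0.2,3.9,-4.4],0],[255,[0.2,3.9,-4.4],0],[255,[0.2,3.9,-4.4],0],[255,[0.2,3.5,-5.8],0],[255,[0.2,3.5,-5.8],0],[255,[0.2,3.5,-5.8],0],[255,[0.1,2,-5],0],[255,[0.1,1.5,-4],0]]' 30
python3 -c '
from h import *
look(11)
im,d=read_camera("scene");cv2.imwrite("pics/s11.png",cv2.resize(im[220:420,340:540],None,fx=3,fy=3,interpolation=2))'
```

```text
time: 11.47
tool_pos: [0.5467, 0.3085, 0.161]
tcp_rot: [1.242, 1.188, -1.242]
wrist_force: [1.0, 0.8, 3.5]
width: 0.502
lid n [0.0443 0.9959 0.0784] pitch up -85.49917144630437
11.5167 [0.5467 0.3087 0.1603] [1.5219 1.7624 2.0025] [-0.254  -0.2506  0.1223] 43.23973895046724
```

View pics/w11.png

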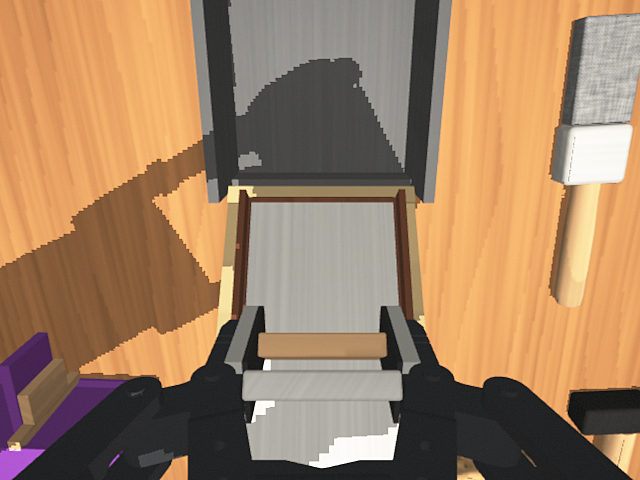

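View pics/s11.png

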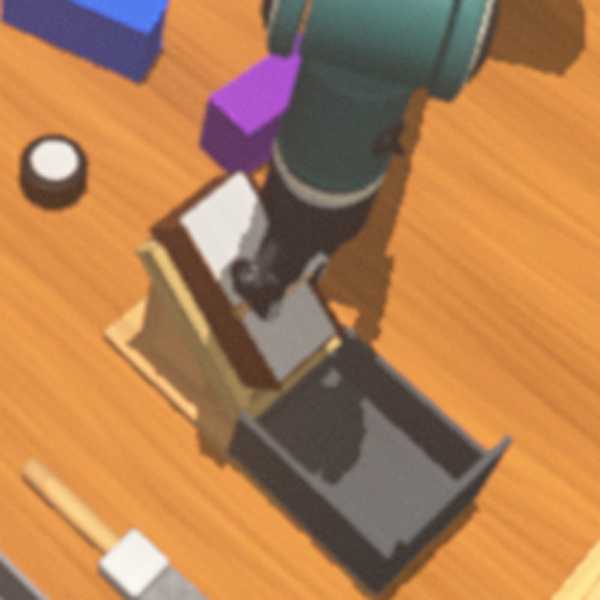

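```bash
python3 -m creep '[[255,[0,1.2,-3],0],[255,[0,1.0,-3],0],[255,[0,0.8,-2.5],0],[255,[0,0.6,-2],0],[255,[0,1,-1],0],[255,[0,1,-0.8],0],[255,[0,1,-0.8],0],[255,[0,0,0],0]]' 30
python3 - <<'E'
from h import *
W=look(12)
P=W[210:300,255:390].reshape(-1,3);P=P[np.isfinite(P).all(1)]
yw=np.radians(87.4);ex=np.array([np.cos(yw),np.sin(yw),0]);ey=np.array([-ex[1],ex[0],0])
S=np.array([.544,.265,.108]);X=(P-S)@ex;k=(P[:,2]>.08);a=np.polyfit(X[k],P[k,2],1);print("slope deg",np.degrees(np.arctan(a[0])),"lid normal offset",(a[1]*np.cos(np.radians(40))))
E
```

```text
time: 12.23
tool_pos: [0.5481, 0.3157, 0.1508]
tcp_rot: [1.246, 1.187, -1.239]
wrist_force: [-0.4, 3.0, 8.3]
width: 0.51
lid n [0.0465 0.9912 0.124 ] pitch up -82.86828245010088
12.2833 [0.5481 0.3157 0.1507] [-0.0226  1.9159  8.8644] [-0.1636  0.2028 -0.0749] 43.22520076332253
slope deg -39.90268317830433 lid normal offset 0.12861222354847085
```

View pics/w12.png

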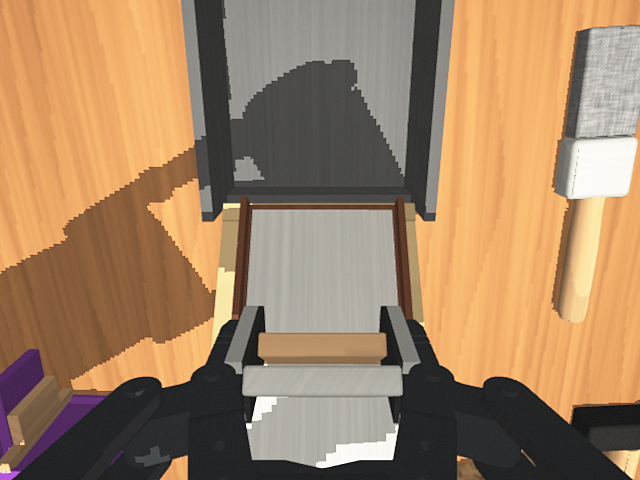

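```bash
python3 -m creep '[[120,[0,0,0],0],[110,[0,0,0],0],[100,[0,0,0],0],[80,[0,0,0],0],[60,[0,0,0],0],[50,[0,0,0],0],[50,[0,0,0],0],[50,[0,0,0],0]]' 30
python3 - <<'E'
from h import *
W=look(13)
yw=np.radians(87.4);ex=np.array([np.cos(yw),np.sin(yw),0]);ey=np.array([-ex[1],ex[0],0])
c,s=np.cos(np.radians(40)),np.sin(np.radians(40));bx=ex*c-np.array([0,0,s]);bz=ex*s+np.array([0,0,c])
S=np.array([.544,.265,.108]);q=((W.reshape(-1,3)-S)@np.c_[bx,ey,bz])
k=(abs(q[:,1])<.025)&(q[:,2]>.035)&(q[:,2]<.055)&(q[:,0]>0)&(q[:,0]<.12);print("lid/nose max x",np.percentile(q[k,0],[50,98,99.8]),"z",np.median(q[k,2]))
k=(abs(q[:,0]-.03)<.03)&(q[:,2]>.047)&(q[:,2]<.054);print("rails y",np.percentile(q[k,1],[1,99]),np.median(q[k,2]))
k=(abs(q[:,1])<.015)&(q[:,2]>.06)&(q[:,2]<.082)&(abs(q[:,0])<.03);print("fin x",np.percentile(q[k,0],[1,50,99]))
k=(abs(q[:,1])<.015)&(q[:,2]>.098)&(q[:,2]<.112)&(abs(q[:,0])<.09);print("tab x",np.percentile(q[k,0],[1,50,99]),np.percentile(q[k,2],[5,95]))
E
```

```text
time: 12.95
tool_pos: [0.5468, 0.3144, 0.1485]
tcp_rot: [1.242, 1.188, -1.243]
wrist_force: [-0.0, 0.1, 0.1]
width: 0.8
lid n [0.0497 0.9924 0.1123] pitch up -83.54215157940314
13.0 [0.5469 0.3145 0.1486] [0.0533 0.1401 0.821 ] [-0.0072  0.0247 -0.0241] 68.39555147075829
lid/nose max x [0.041  0.0741 0.0753] z 0.0459877620250446
rails y [-0.0401  0.0358] 0.05033402341447879
fin x [-0.0119  0.0016  0.0079]
tab x [-0.0119 -0.0081 -0.0039] [0.1045 0.107 ]
```

View pics/w13.png

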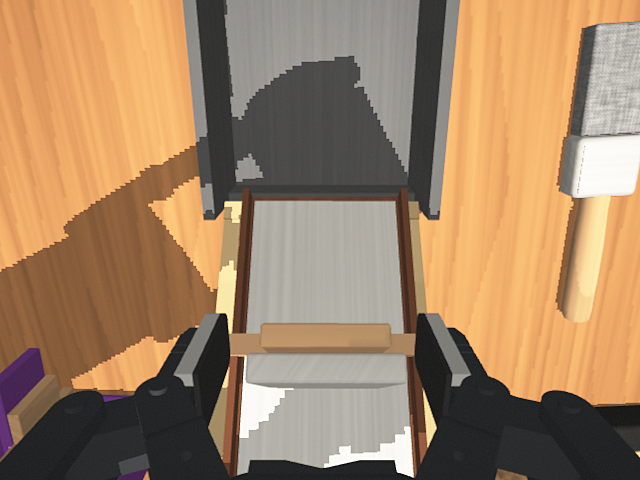

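```bash
python3 -m creep '[[50,[0,0,6],0],[50,[0,0,12],0],[50,[0,0,13],0],[50,[0,0,13],0],[50,[0,0,13],0],[150,[0,0,13],0],[255,[0.5,6,13],0],[255,[0.5,6,13],0]]' 30
python3 -m creep '[[255,[0.5,6,0],0],[255,[0.5,6,0],0],[255,[0.5,6,0],0],[255,[0.5,5,0],0],[255,[0,0,0],0],[255,[0,0,0],0],[255,[0,0,0],0],[255,[0,0,0],0]]' 30
python3 - <<'E'
from h import *
look(14)
E
```

```text
time: 13.67
tool_pos: [0.5481, 0.3269, 0.2467]
tcp_rot: [1.244, 1.187, -1.242]
wrist_force: [-0.1, -0.5, -0.9]
width: 0.386
time: 14.33
tool_pos: [0.5497, 0.3492, 0.2441]
tcp_rot: [1.242, 1.188, -1.243]
wrist_force: [0.2, 0.9, -0.2]
width: -0.001
lid n [0.0005 0.9632 0.2687] pitch up -74.41146338797247
14.3833 [0.5498 0.3491 0.2444] [0.2692 0.7314 0.8402] [ 0.0215 -0.0112  0.0502] -0.22394677909064836
```

View pics/w14.png

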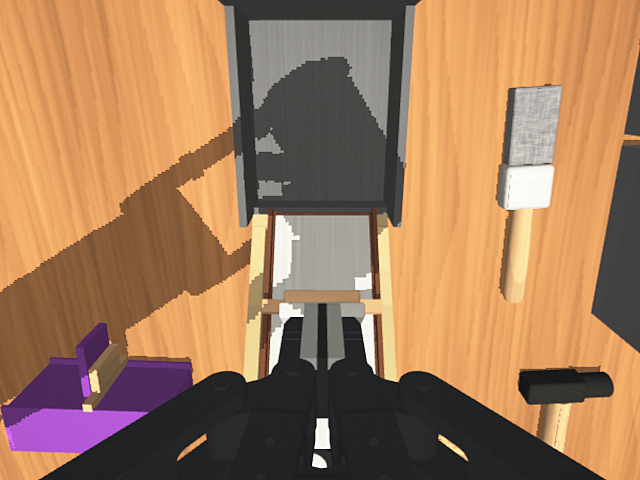

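```bash
python3 -m creep '[[255,[0,0,-10],0],[255,[0,0,-12],0],[255,[0,0,-12],0],[255,[0,0,-12],0],[255,[0,0,-10],0],[255,[0,0,-7],0],[255,[0,0,0],0],[255,[0,0,0],0]]' 30
python3 - <<'E'
from h import *
look(15)
im,d=read_camera("scene");cv2.imwrite("pics/s15.png",cv2.resize(im[220:420,340:540],None,fx=3,fy=3,interpolation=2))
E
```

```text
time: 15.05
tool_pos: [0.5495, 0.3493, 0.1807]
tcp_rot: [1.241, 1.188, -1.244]
wrist_force: [0.4, 1.1, 0.3]
width: -0.003
lid n [0.021  0.749  0.6622] pitch up -48.51960700820959
15.1 [0.55   0.3496 0.1817] [ 0.4209 -0.1998  0.3368] [ 0.0264 -0.0281 -0.0552] 0.13488027028282934
```

View pics/s15.png

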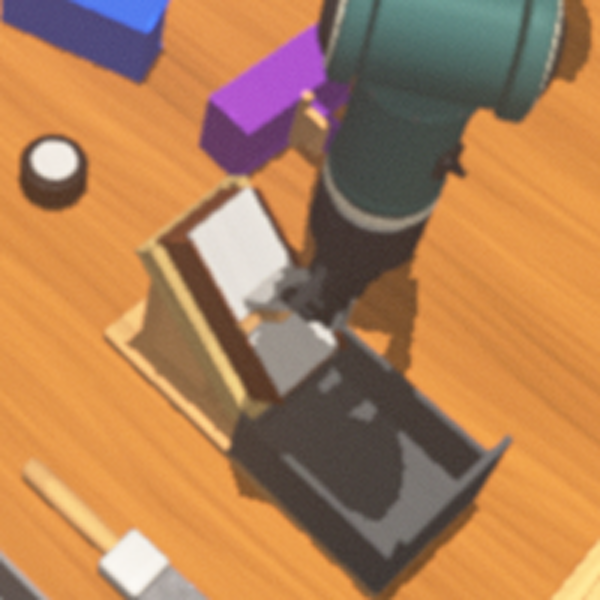

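```bash
python3 -m creep '[[255,[-0.1,-3,0],0],[255,[-0.1,-3,0],0],[255,[-0.2,-4.6,3.9],0],[255,[-0.2,-4.6,3.9],0],[255,[-0.2,-4.6,3.9],0],[255,[-0.2,-4.6,3.9],0],[255,[-0.2,-4.6,3.9],0],[255,[-0.2,-4.6,3.9],0]]' 30
python3 - <<'E'
from h import *
look(16)
im,d=read_camera("scene");cv2.imwrite("pics/s16.png",cv2.resize(im[220:420,340:540],None,fx=3,fy=3,interpolation=2))
E
```

```text
time: 15.82
tool_pos: [0.5507, 0.3263, 0.2124]
tcp_rot: [1.263, 1.197, -1.225]
wrist_force: [-4.1, 27.6, 15.0]
width: -0.0
lid n [0.0413 0.5879 0.8079] pitch up -36.042415225258345
15.8667 [0.5511 0.3257 0.2138] [-3.7922 23.0581 12.7827] [3.6684 0.661  0.0226] 0.19173365739427742
```

View pics/s16.png

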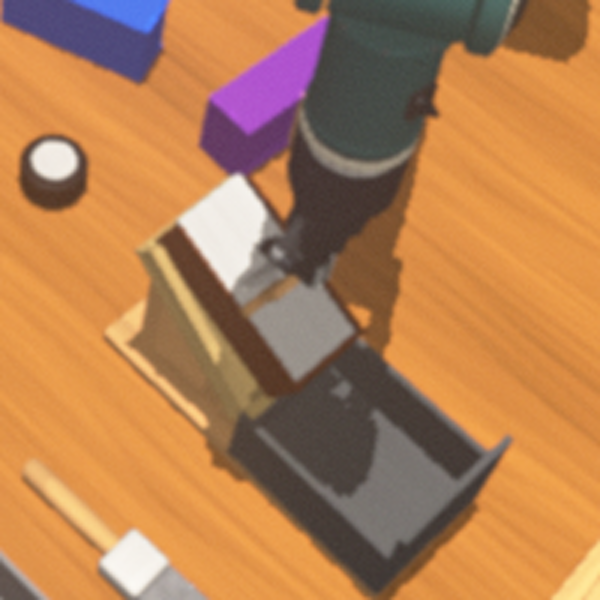

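View pics/w16.png

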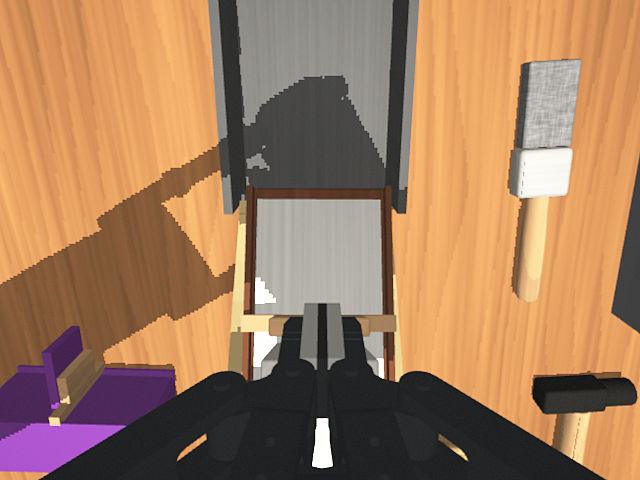

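```bash
cat >> h.py <<'E'
def stand(W):
    yw=np.radians(87.4);ex=np.array([np.cos(yw),np.sin(yw),0]);ey=np.array([-ex[1],ex[0],0])
    c,s=np.cos(np.radians(40)),np.sin(np.radians(40));bx=ex*c-np.array([0,0,s]);bz=ex*s+np.array([0,0,c])
    return (W-np.array([.544,.265,.108]))@np.c_[bx,ey,bz]
def save(n,tag):
    c=get_calibration(n);im,d=read_camera(n);cv2.imwrite(f"pics/{n}{tag}.png",im);np.save(f"pics/{n}{tag}.npy",d);W=cloud(n,d,c);np.save(f"pics/{n}{tag}W.npy",W);return W
E
python3 - <<'E'
from h import *
s=read_state();print(s["time"],s["tool_pos"],s["wrist_force"],s["tcp_rot"])
W=save("wrist",17);q=stand(W)*1000
for v in range(176,400,8): print(v,' '.join("%4.0f/%4.0f"%(q[v,u,0],q[v,u,2]) for u in (249,262,272,285,320,370,380,389)))
E
python3 -c '
import cv2;im=cv2.imread("pics/wrist17.png");cv2.imwrite("pics/c17.png",cv2.resize(im[170:420,200:440],None,fx=2.4,fy=2.4,interpolation=2))'
```

```text
15.9167 [0.5511 0.3258 0.2136] [-3.5104 24.9991 12.2794] [ 1.2635  1.1956 -1.2245]
176  123/ -17  122/ -15  123/ -16  122/ -15  123/ -17  122/ -15  122/ -16  108/   8
184   57/  88  117/ -19  117/ -19  117/ -19  117/ -19  117/ -19  117/ -20  103/   6
192   53/  86   58/  78   59/  76   58/  77   58/  77   58/  77   58/  78   53/  86
200   49/  86   51/  81   52/  80   51/  81   51/  81   51/  80   53/  76   49/  84
208   44/  85   47/  79   47/  79   47/  79   47/  79   47/  79   49/  75   45/  84
216   41/  83   43/  78   43/  79   43/  79   43/  78   43/  78   46/  72   41/  83
224   37/  82   38/  78   39/  77   39/  78   39/  77   38/  78   41/  71   37/  81
232   33/  81   34/  77   34/  77   35/  74   35/  76   35/  76   35/  75   32/  81
240   29/  80   31/  74   31/  74   30/  75   30/  75   30/  75   30/  75   28/  80
248   25/  77   27/  74   26/  75   26/  74   27/  73   26/  74   26/  73   25/  78
256   21/  78   23/  72   22/  73   22/  73   22/  74   22/  72   23/  72   21/  76
264   17/  77   18/  72   18/  72   18/  73   19/  70   18/  71   18/  71   16/  77
272   12/
[... 634 characters left out ...]
-16/  75  -16/  75  -16/  73
336  -17/  62  -17/  62  -17/  62  -29/ 138  -31/ 145  -18/  63  -18/  63  -18/  66
344  -21/  61  -21/  61  -21/  62  -33/ 142  -34/ 150  -22/  61  -22/  62  -22/  66
352  -25/  59  -25/  61  -30/  99  -35/ 145  -37/ 154  -25/  61  -25/  59  -26/  66
360  nan/ nan  -35/ 120  -35/ 119  -39/ 158  -39/ 154  -35/ 120  -29/  58  -30/  64
368  -32/  56  -38/ 118  -41/ 159  -42/ 163  -41/ 153  -42/ 160  -33/  58  -34/  64
376  -36/  56  -41/ 118  -44/ 161  -44/ 162  -43/ 151  -44/ 163  -37/  55  -37/  62
384  -46/ 157  -46/ 157  -46/ 165  -46/ 165  -45/ 149  -46/ 165  -46/ 156  -46/ 158
392  -48/ 160  -48/ 159  -48/ 167  -48/ 167  -47/ 146  -48/ 167  -48/ 161  -48/ 160
```

View pics/c17.png

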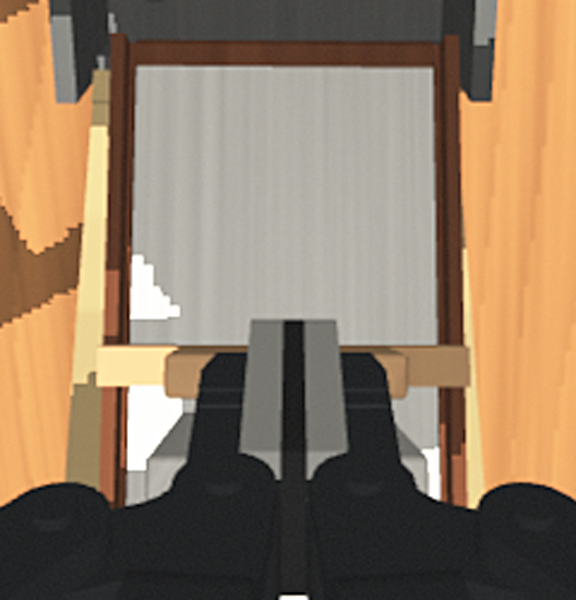

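```bash
python3 -m creep '[[255,[0,2.5,-1],0],[255,[0,2.5,-1.5],0],[255,[0,2.5,-1.5],0],[255,[0,2.5,-1.5],0],[255,[0.2,2.5,-1.5],0],[255,[0.2,2.5,-1.5],0],[255,[0.2,2.5,-1.5],0],[255,[0.2,2.5,-1.5],0]]' 30
python3 - <<'E'
from h import *
s=read_state();print(s["time"],s["tool_pos"],s["wrist_force"])
W=save("wrist",18);q=stand(W)*1000
for v in range(176,400,12): print(v,' '.join("%4.0f/%4.0f"%(q[v,u,0],q[v,u,2]) for u in (249,262,272,285,320,370,380,389)))
E
python3 -c '
import cv2;im=cv2.imread("pics/wrist18.png");cv2.imwrite("pics/c18.png",cv2.resize(im[170:420,200:440],None,fx=2.4,fy=2.4,interpolation=2))'
```

```text
time: 16.63
tool_pos: [0.5496, 0.3374, 0.1949]
tcp_rot: [1.245, 1.189, -1.239]
wrist_force: [0.4, 1.6, -0.7]
width: 0.004
16.6333 [0.5496 0.3374 0.1949] [ 0.4335  1.6058 -0.743 ]
176  131/  -8  130/  -7  130/  -7  131/  -8  131/  -8  131/  -8  132/  -9  130/  -7
188  124/ -14  124/ -14  124/ -14  124/ -14  124/ -14  124/ -14  124/ -14  124/ -15
200  116/ -19  116/ -19  117/ -21  116/ -20  117/ -20  116/ -20  116/ -19  117/ -21
212   99/  -4   98/  -3   99/  -3   99/  -3   99/  -5   99/  -3   99/  -5   68/  64
224   81/  15   63/  60   63/  59   63/  60   63/  59   63/  60   66/  53   60/  65
236   73/  14   56/  58   56/  59   56/  59   56/  59   56/  59   56/  60   54/  64
248   65/  14   49/  59   49/  58   49/  58   49/  59   49/  59   49/  58   47/  63
260   41/  62   43/  57   42/  58   43/  57   43/  57   43/  57   42/  58   41/  63
272   34/  62   36/  57   36/  56   36/  56   36/  57   36/  57   36/  57   35/  61
284   28/  61   30/  56   30/  55   30/  56   30/  56   29/  57   30/  55   28/  61
296   22/  59   23/  55   23/  55   23/  55   23/  57   23/  55   23/  56   22/  59
308   16/  60   17/  56   17/  56   17/  55    2/ 126   17/  54   17/  54   16/  60
320   10/  59   11/  54   11/  54   11/  55   -3/ 132   11/  55   10/  56   10/  60
332    4/  59    5/  54   -1/  89   -7/ 130   -8/ 138    5/  53    5/  54    4/  58
344   -3/  65   -3/  63   -6/  89  -11/ 136  -12/ 143   -6/  88   -3/  65   -3/  65
356   -8/  58   -7/  53   -7/  54  -16/ 140  -16/ 147   -7/  53   -7/  54   -8/  55
368  -13/  56  -17/ 111  -20/ 154  -20/ 156  -20/ 147  -20/ 155  -13/  52  -13/  51
380  -19/  57  -23/ 150  -23/ 158  -23/ 158  -23/ 143  -23/ 156  nan/ nan  -19/  49
392  -26/ 153  -26/ 152  -26/ 160  -26/ 161  -26/ 139  -26/ 160  -26/ 153  -26/ 154
```

View pics/c18.png

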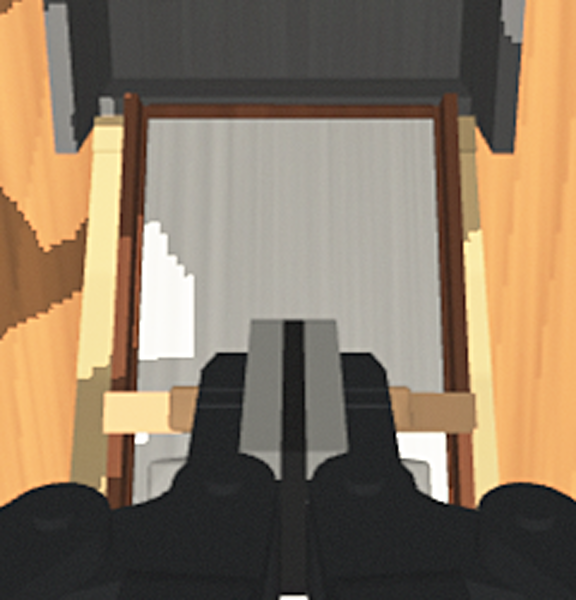

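```bash
python3 -m creep '[[255,[0,2,-1],0],[255,[0,2,-1],0],[255,[0,2,-1],0],[255,[0,2,-1],0],[255,[0,2,0],0],[255,[0,2,0],0],[255,[0,2,0],0],[255,[0,2,0],0]]' 30
python3 - <<'E'
from h import *
s=read_state();print(s["time"],s["tool_pos"],s["wrist_force"])
W=save("wrist",19);q=stand(W)*1000
for v in range(176,400,12): print(v,' '.join("%4.0f/%4.0f"%(q[v,u,0],q[v,u,2]) for u in (249,262,272,285,320,370,380,389)))
E
python3 -c '
import cv2;im=cv2.imread("pics/wrist19.png");cv2.imwrite("pics/c19.png",cv2.resize(im[170:420,200:440],None,fx=2.4,fy=2.4,interpolation=2))'
```

```text
time: 17.35
tool_pos: [0.5494, 0.3519, 0.1897]
tcp_rot: [1.242, 1.187, -1.242]
wrist_force: [-0.1, 0.4, -0.2]
width: -0.002
17.35 [0.5494 0.3519 0.1897] [-0.127   0.3731 -0.1852]
176  142/   3  142/   2  142/   1  142/   2  142/   2  142/   2  142/   2  142/   2
188  135/  -4  135/  -4  135/  -4  135/  -4  136/  -6  135/  -3  135/  -4  135/  -4
200  128/ -10  128/ -11  128/ -10  128/  -9  128/ -10  128/ -10  128/ -11  128/ -11
212  121/ -17  121/ -16  121/ -16  121/ -16  121/ -16  121/ -17  121/ -16  121/ -17
224  110/ -15  111/ -16  110/ -14  110/ -15  111/ -16  111/ -16  110/ -14  110/ -15
236   97/  -5   75/  52   96/  -4   96/  -4   96/  -4   97/  -6   97/  -5   97/  -5
248   80/  17   69/  47   70/  45   69/  47   69/  47   69/  47   71/  42   80/  16
260   72/  15   62/  45   62/  46   62/  45   62/  47   62/  46   63/  42   73/  13
272   64/  13   56/  43   55/  45   55/  46   55/  47   55/  46   56/  42   53/  51
284   56/  13   49/  43   48/  46   48/  46   48/  46   48/  47   49/  40   47/  50
296   48/  14   42/  42   41/  46   41/  45   41/  45   41/  47   41/  46   40/  50
308   40/  14   35/  42   34/  46   34/  46   17/ 129   34/  44   34/  47   33/  51
320   33/  14   28/  39   27/  46   27/  46   12/ 136   27/  46   27/  45   26/  52
332   25/  14   21/  45   21/  46    8/ 135    7/ 142   21/  46   21/  46   20/  49
344   18/  14   14/  46   14/  45    3/ 139    2/ 148   14/  46   14/  47   14/  50
356    7/  56    7/  57    7/  59   -1/ 146   -2/ 153    5/  81    7/  57    7/  57
368    1/  57    1/  58   -5/ 158   -6/ 161   -5/ 152   -6/ 159    1/  59    1/  58
380   -5/  52   -8/ 154   -9/ 164   -9/ 164   -8/ 149   -9/ 162   -8/ 154   -4/  47
392  -12/ 159  -12/ 158  -12/ 165  -12/ 167  -12/ 146  -12/ 166  -12/ 158  -12/ 158
```

View pics/c19.png

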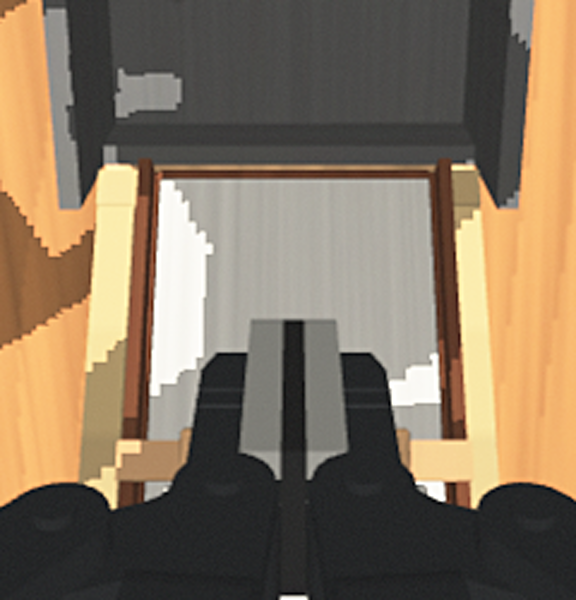

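```bash
python3 -m creep '[[255,[0,0,12],0],[200,[0,0,15],0],[120,[0,0,15],0],[60,[0,0,14],0],[50,[-0.2,-8,0],0],[50,[-0.2,-8,0],0],[50,[-0.3,-8,0],0],[50,[0,-3,0],0]]' 25
python3 -m creep '[[50,[0,0,-10],0],[50,[0,0,-13],0],[50,[0,0,-13],0],[50,[0,0,-13],0],[50,[0,0,-12],0],[50,[0,0,-8],0],[50,[0,0,-4],0],[50,[0,0,0],0]]' 25
python3 - <<'E'
from h import *
s=read_state();print(s["time"],s["tool_pos"],s["wrist_force"])
W=save("wrist",20);q=stand(W)*1000
for v in range(220,440,8): print(v,' '.join("%4.0f/%4.0f"%(q[v,u,0],q[v,u,2]) for u in (272,285,320,350,370)))
E
```

```text
time: 18.07
tool_pos: [0.5479, 0.3228, 0.2444]
tcp_rot: [1.241, 1.187, -1.245]
wrist_force: [-0.7, 0.4, -1.1]
width: 0.806
time: 18.73
tool_pos: [0.5477, 0.3246, 0.1706]
tcp_rot: [1.24, 1.189, -1.245]
wrist_force: [-0.4, -0.2, -0.2]
width: 0.801
18.7333 [0.5477 0.3246 0.1706] [-0.4468 -0.2312 -0.2258]
220   64/  47   65/  46   65/  46   65/  45   65/  47
228   60/  46   60/  47   60/  46   60/  46   61/  45
236   56/  46   56/  45   56/  46   56/  47   56/  46
244   52/  46   52/  46   51/  47   52/  45   52/  46
252   47/  45   47/  46   47/  46   47/  47   47/  46
260   43/  46   43/  47   43/  47   43/  46   43/  46
268   39/  47   39/  46   39/  45   39/  45   39/  46
276   35/  46   35/  46   34/  47   34/  47   35/  46
284   30/  47   31/  45   30/  47   31/  46   30/  47
292   27/  46   27/  46   27/  45   27/  46   27/  45
300   23/  44   23/  46   23/  45   23/  45   23/  46
308   19/  46   19/  46   19/  46   19/  47   19/  47
316   15/  46   15/  44   15/  46   15/  47   15/  46
324    5/  82    5/  83    5/  83    5/  81    5/  82
332    2/  82    2/  82    2/  83    2/  81    2/  82
340   -4/ 106   -4/ 106   -4/ 106   -4/ 106   -4/ 105
348   -6/ 106   -6/ 106   -6/ 106   -6/ 104   -7/ 107
356   -9/ 107   -9/ 105   -9/ 106   -9/ 107   -9/ 106
364  -11/ 103  -11/ 102  -11/ 103  -11/ 104  -11/ 102
372  -11/  46  -11/  56  -11/  56  -11/  58  -11/  58
380  -14/  45  -14/  45  -14/  45  -14/  45  -14/  44
388  -18/  46  -18/  45  -18/  46  -18/  46  nan/ nan
396  -21/  46  -21/  45  -21/  46  -21/  44  -21/  44
404  -24/  46  -24/  45  -24/  45  -24/  45  -24/  47
412  -28/  45  -28/  47  -28/  45  -28/  46  -28/  46
420  -31/  46  -31/  45  -31/  46  -31/  46  -31/  46
428  -34/  47  -34/  45  -34/  47  -34/  46  -34/  46
436  -37/  46  -37/  47  -37/  46  -37/  46  -37/  47
```

View pics/wrist20.png

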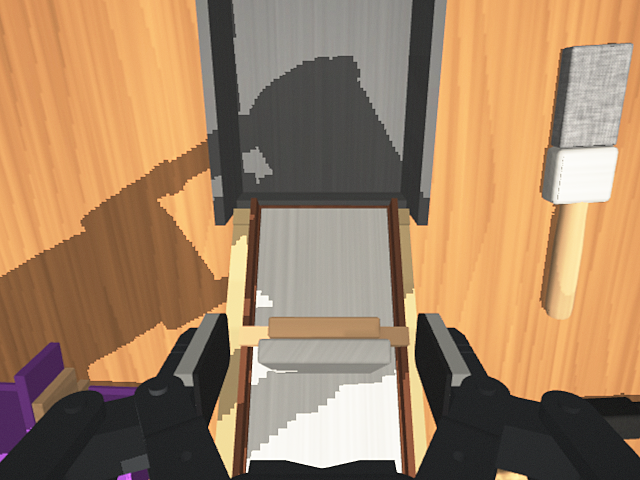

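```bash
python3 -m creep '[[70,[0,0,3],0],[100,[0,0,0],0],[140,[0,0,0],0],[200,[0,0,0],0],[255,[0,0,0],0],[255,[0,0,0],0],[255,[0,0,0],0],[255,[0,0,0],0]]' 30
python3 -m creep '[[255,[0,-0.8,0.6],0],[255,[0,-1.5,1.3],0],[255,[-0.1,-2.3,1.9],0],[255,[-0.1,-2.3,1.9],0],[255,[-0.1,-2.3,1.9],0],[255,[-0.1,-2.3,1.9],0],[255,[0,0,0],0],[255,[0,0,0],0]]' 30
python3 - <<'E'
from h import *
s=read_state();print(s["time"],s["tool_pos"],s["wrist_force"],s["width"]*85)
W=save("wrist",21);q=stand(W)*1000
for v in range(200,440,8): print(v,' '.join("%4.0f/%4.0f"%(q[v,u,0],q[v,u,2]) for u in (285,320,350)))
E
```

```text
time: 19.45
tool_pos: [0.5492, 0.3257, 0.1772]
tcp_rot: [1.245, 1.187, -1.24]
wrist_force: [-2.0, 1.8, 6.2]
width: 0.504
time: 20.12
tool_pos: [0.5487, 0.3167, 0.1859]
tcp_rot: [1.248, 1.191, -1.237]
wrist_force: [-0.4, 10.5, 0.6]
width: 0.507
20.1167 [0.5487 0.3167 0.1859] [-0.4238 10.5114  0.5799] 43.072765715953864
200   66/  43   65/  44   66/  44
208   58/  48   59/  48   58/  49
216   54/  48   54/  48   54/  49
224   49/  48   49/  48   49/  49
232   44/  49   45/  48   45/  48
240   40/  49   40/  49   40/  48
248   36/  48   36/  48   36/  48
256   32/  47   31/  49   31/  48
264   27/  49   27/  48   27/  48
272   23/  48   23/  48   23/  47
280   19/  48   19/  48   19/  48
288   15/  47   14/  48   14/  48
296   10/  47   11/  47   11/  47
304    7/  47    6/  48    6/  48
312   -5/  84   -5/  84   -5/  83
320   -8/  82   -8/  84   -8/  84
328  -10/  78  -11/  79  -10/  78
336  -18/ 108  -18/ 107  -18/ 107
344  -21/ 108  -21/ 108  -20/ 107
352  -23/ 108  -23/ 106  -23/ 106
360  -23/  73  -23/  72  -23/  74
368  -24/  48  -24/  46  -24/  47
376  -28/  46  -28/  49  -28/  46
384  -31/  47  -31/  46  -31/  46
392  -35/  45  -35/  46  -35/  46
400  -38/  47  -38/  46  -38/  48
408  -42/  47  -42/  48  -42/  47
416  -45/  47  -45/  47  -45/  46
424  -48/  47  -48/  46  -48/  48
432  -52/  46  -52/  47  -52/  47
```

View pics/wrist21.png

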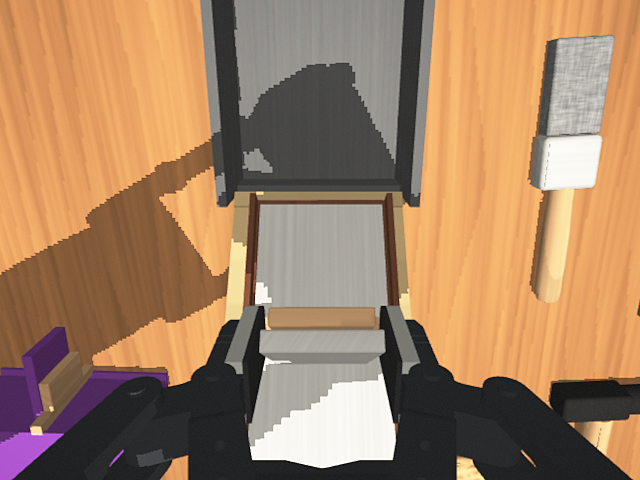

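```bash
python3 -m creep '[[255,[0,2.3,-1.9],0],[255,[0.1,2.3,-1.9],0],[255,[0.1,2.3,-1.9],0],[255,[0.1,2.3,-1.9],0],[255,[0,2.3,-1.9],0],[255,[0,1.5,-1.3],0],[255,[0,0,0],0],[255,[0,0,0],0]]' 60
cat >> h.py <<'E'
def gap(tag):
    s=read_state();print(round(s["time"],2),s["tool_pos"],s["wrist_force"],s["width"]*85)
    W=save("wrist",tag);q=stand(W)*1000;qq=q[:,300:345].reshape(-1,3);qq=qq[np.isfinite(qq).all(1)]
    L=qq[(abs(qq[:,0]-30)<25)&(abs(qq[:,2]-50)<25)];p=np.polyfit(L[:,0],L[:,2],1) if len(L)>50 else [0,0];print("lid plane slope deg %.1f off %.1f"%(np.degrees(np.arctan(p[0])),p[1]))
    col=q[:,322];o=[];
    for v in range(180,470,2):
        if np.isfinite(col[v]).all() and (60<col[v,2]<125): o.append((v,round(col[v,0],1),round(col[v,2])))
    print(o)
E
python3 -c '
from h import *
gap(22)'
```

```text
time: 20.83
tool_pos: [0.55, 0.3266, 0.1766]
tcp_rot: [1.244, 1.186, -1.239]
wrist_force: [-1.0, -1.6, 9.6]
width: 0.496
20.83 [0.55   0.3266 0.1766] [-0.9581 -1.5563  9.6373] 42.14788415890216
lid plane slope deg -0.0 off 46.1
[(314, np.float64(8.3), 80), (316, np.float64(7.2), 82), (318, np.float64(6.3), 83), (320, np.float64(5.7), 82), (322, np.float64(4.6), 83), (324, np.float64(4.0), 82), (326, np.float64(3.2), 82), (328, np.float64(2.4), 82), (330, np.float64(-2.0), 106), (332, np.float64(-2.8), 107), (334, np.float64(-3.4), 106), (336, np.float64(-4.0), 106), (338, np.float64(-4.8), 107), (340, np.float64(-5.6), 107), (342, np.float64(-6.3), 107), (344, np.float64(-6.8), 106), (346, np.float64(-7.4), 106), (348, np.float64(-8.1), 106), (350, np.float64(-8.9), 107), (352, np.float64(-9.4), 106), (354, np.float64(-9.7), 101), (356, np.float64(-9.6), 93), (358, np.float64(-9.6), 85), (360, np.float64(-9.6), 76), (362, np.float64(-9.7), 67)]
```

```bash
python3 -m creep '[[255,[0,-2,-3],0],[255,[0,-2,-3],0],[255,[0,-1.5,-2],0],[255,[0,-2.3,1.9],0],[255,[0,-2.3,1.9],0],[255,[0,-2.3,1.9],0],[255,[0,0,0],0],[255,[0,0,0],0]]' 60
python3 -c '
from h import *
gap(23)'
```

```text
time: 21.55
tool_pos: [0.5499, 0.3254, 0.1775]
tcp_rot: [1.262, 1.198, -1.227]
wrist_force: [-5.0, 28.9, 9.5]
width: 0.493
21.55 [0.5499 0.3254 0.1775] [-5.0228 28.8918  9.4554] 41.912340662385965
lid plane slope deg 0.0 off 46.2
[(312, np.float64(7.5), 82), (314, np.float64(6.9), 81), (316, np.float64(5.9), 82), (318, np.float64(5.0), 83), (320, np.float64(4.3), 82), (322, np.float64(3.4), 82), (324, np.float64(2.6), 82), (326, np.float64(1.8), 82), (328, np.float64(-3.3), 107), (330, np.float64(-4.1), 107), (332, np.float64(-4.5), 106), (334, np.float64(-5.2), 106), (336, np.float64(-6.0), 106), (338, np.float64(-6.5), 106), (340, np.float64(-7.2), 106), (342, np.float64(-7.9), 106), (344, np.float64(-8.8), 107), (346, np.float64(-9.4), 106), (348, np.float64(-9.9), 105), (350, np.float64(-10.6), 106), (352, np.float64(-10.8), 101), (354, np.float64(-10.7), 95), (356, np.float64(-10.8), 90), (358, np.float64(-10.9), 84), (360, np.float64(-10.9), 77), (362, np.float64(-10.9), 68)]
```

View pics/wrist23.png

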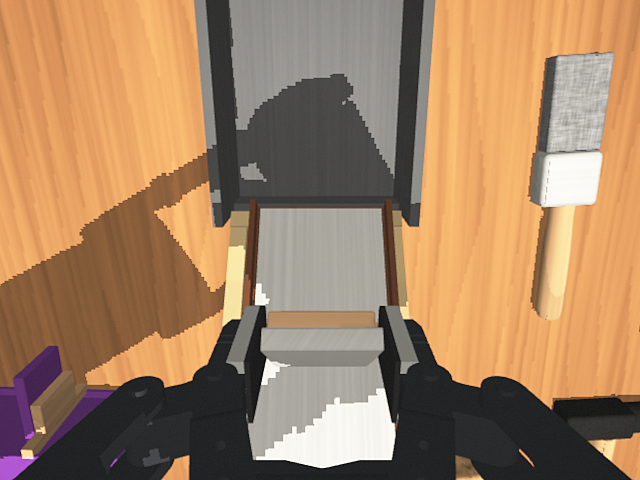

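Run:
```python
from h import *
W=np.load("pics/wrist23W.npy");q=stand(W)*1000
for v in range(300,380,4): print(v,[(u,(W[v,u]*1000).round().tolist(),q[v,u,[0,2]].round().tolist()) for u in (240,250,258,384,390,400)])
```

```text
300 [(240, [503.0, 299.0, 101.0], [29.0, 15.0]), (250, [515.0, 313.0, 131.0], [21.0, 48.0]), (258, [518.0, 312.0, 129.0], [22.0, 46.0]), (384, [581.0, 309.0, 129.0], [21.0, 46.0]), (390, [584.0, 309.0, 130.0], [21.0, 46.0]), (400, [595.0, 294.0, 101.0], [29.0, 15.0])]
304 [(240, [503.0, 297.0, 102.0], [27.0, 15.0]), (250, [514.0, 311.0, 131.0], [19.0, 46.0]), (258, [518.0, 311.0, 131.0], [19.0, 46.0]), (384, [581.0, 308.0, 131.0], [19.0, 46.0]), (390, [584.0, 306.0, 129.0], [20.0, 44.0]), (400, [595.0, 292.0, 102.0], [27.0, 14.0])]
308 [(240, [503.0, 295.0, 103.0], [24.0, 14.0]), (250, [525.0, 336.0, 185.0], [4.0, 104.0]), (258, [528.0, 336.0, 185.0], [4.0, 104.0]), (384, [573.0, 334.0, 184.0], [4.0, 103.0]), (390, [575.0, 334.0, 185.0], [4.0, 104.0]), (400, [594.0, 291.0, 104.0], [24.0, 15.0])]
312 [(240, [503.0, 293.0, 104.0], [22.0, 14.0]), (250, [525.0, 336.0, 187.0], [3.0, 105.0]), (258, [528.0, 336.0, 188.0], [2.0, 106.0]), (384, [573.0, 334.0, 188.0], [2.0, 106.0]), (390, [575.0, 333.0, 187.0], [2.0, 106.0]), (400, [578.0, 334.0, 188.0], [2.0, 106.0])]
316 [(240, [502.0, 291.0
[... 3711 characters left out ...]
 (384, [571.0, 318.0, 199.0], [-17.0, 105.0]), (390, [571.0, 327.0, 211.0], [-18.0, 120.0]), (400, [573.0, 331.0, 217.0], [-18.0, 127.0])]
372 [(240, [527.0, 332.0, 217.0], [-19.0, 126.0]), (250, [529.0, 330.0, 214.0], [-19.0, 123.0]), (258, [529.0, 321.0, 201.0], [-18.0, 107.0]), (384, [571.0, 317.0, 199.0], [-18.0, 104.0]), (390, [571.0, 325.0, 210.0], [-19.0, 118.0]), (400, [573.0, 329.0, 216.0], [-19.0, 124.0])]
376 [(240, [527.0, 331.0, 218.0], [-20.0, 126.0]), (250, [529.0, 329.0, 215.0], [-20.0, 123.0]), (258, [529.0, 320.0, 202.0], [-19.0, 107.0]), (384, [571.0, 317.0, 201.0], [-19.0, 105.0]), (390, [571.0, 324.0, 211.0], [-20.0, 117.0]), (400, [573.0, 329.0, 218.0], [-21.0, 126.0])]
```

```bash
python3 -m creep '[[255,[0,4,0.5],0],[255,[0,4,0.5],0],[255,[0,4,1],0],[120,[0,0,0],0],[80,[0,0,0],0],[50,[0,0,0],0],[50,[0,0,0],0],[50,[0,0,0],0]]' 60
python3 -c '
from h import *
gap(24)'
```

```text
time: 22.27
tool_pos: [0.5481, 0.3252, 0.1731]
tcp_rot: [1.242, 1.188, -1.244]
wrist_force: [0.0, 0.3, 0.8]
width: 0.807
22.27 [0.5481 0.3252 0.1731] [0.0494 0.3147 0.8361] 68.61366619241869
lid plane slope deg -0.1 off 46.1
[(316, np.float64(7.7), 82), (318, np.float64(6.9), 82), (320, np.float64(5.9), 83), (322, np.float64(5.3), 82), (324, np.float64(4.4), 83), (326, np.float64(3.9), 81), (328, np.float64(2.7), 83), (330, np.float64(2.1), 83), (332, np.float64(-2.0), 106), (334, np.float64(-2.7), 106), (336, np.float64(-3.3), 106), (338, np.float64(-4.1), 107), (340, np.float64(-4.8), 106), (342, np.float64(-5.4), 107), (344, np.float64(-6.0), 106), (346, np.float64(-6.7), 106), (348, np.float64(-7.4), 107), (350, np.float64(-7.9), 105), (352, np.float64(-8.5), 105), (354, np.float64(-9.4), 108), (356, np.float64(-9.9), 106), (358, np.float64(-9.8), 98), (360, np.float64(-9.8), 89), (362, np.float64(-10.0), 82), (364, np.float64(-9.9), 71)]
```

```bash
python3 -m creep '[[50,[0,-5,-8],0],[50,[0,-4.5,-8],0],[50,[0,0,-8],0],[50,[0,0,-2],0],[140,[0,0,0],0],[255,[0,0,0],0],[255,[0,0,0],0],[255,[0,0,0],0]]' 80
python3 -m creep '[[255,[0,0,0],0],[255,[0,0,0],0],[255,[0,0,5],0],[255,[0,0,8],0],[255,[0,0,10],0],[255,[0,0,12],0],[255,[0,0,6],0],[255,[0,0,0],0]]' 80
python3 -c '
from h import *
gap(25)'
```

```text
time: 22.98
tool_pos: [0.5487, 0.3164, 0.148]
tcp_rot: [1.242, 1.187, -1.242]
wrist_force: [-0.4, -1.3, -3.2]
width: 0.5
time: 23.65
tool_pos: [0.5501, 0.3175, 0.1925]
tcp_rot: [1.247, 1.186, -1.237]
wrist_force: [0.2, -0.6, -4.5]
width: 0.504
23.65 [0.5501 0.3175 0.1925] [ 0.219  -0.5698 -4.5107] 42.80922540299191
lid plane slope deg 0.0 off 0.0
[(202, np.float64(45.0), 81), (204, np.float64(43.8), 82), (206, np.float64(42.7), 82), (208, np.float64(42.0), 81), (210, np.float64(41.5), 80), (212, np.float64(39.4), 82), (214, np.float64(38.9), 81), (216, np.float64(37.8), 81), (218, np.float64(36.5), 82), (220, np.float64(35.6), 82), (222, np.float64(34.5), 82), (224, np.float64(33.6), 82), (226, np.float64(32.8), 81), (228, np.float64(31.4), 82), (230, np.float64(31.0), 81), (232, np.float64(29.7), 81), (234, np.float64(28.5), 82), (236, np.float64(28.2), 80), (238, np.float64(27.2), 80), (240, np.float64(25.8), 82), (242, np.float64(25.4), 80), (244, np.float64(24.0), 81), (246, np.float64(22.5), 83), (248, np.float64(21.8), 82), (250, np.float64(21.0), 81), (252, np.float64(19.9), 8
[... 2002 characters left out ...]
9.4), 81), (422, np.float64(-50.0), 82), (424, np.float64(-50.8), 82), (426, np.float64(-51.5), 82), (428, np.float64(-52.2), 81), (430, np.float64(-53.0), 80), (432, np.float64(-53.6), 81), (434, np.float64(-54.3), 82), (436, np.float64(-54.9), 82), (438, np.float64(-55.7), 82), (440, np.float64(-56.4), 81), (442, np.float64(-57.3), 80), (444, np.float64(-57.9), 80), (446, np.float64(-58.5), 81), (448, np.float64(-59.2), 81), (450, np.float64(-59.9), 81), (452, np.float64(-60.7), 80), (454, np.float64(-61.3), 81), (456, np.float64(-61.8), 82), (458, np.float64(-62.4), 83), (460, np.float64(-63.2), 82), (462, np.float64(-64.0), 81), (464, np.float64(-64.7), 81), (466, np.float64(-65.3), 81)]
```

View pics/wrist25.png

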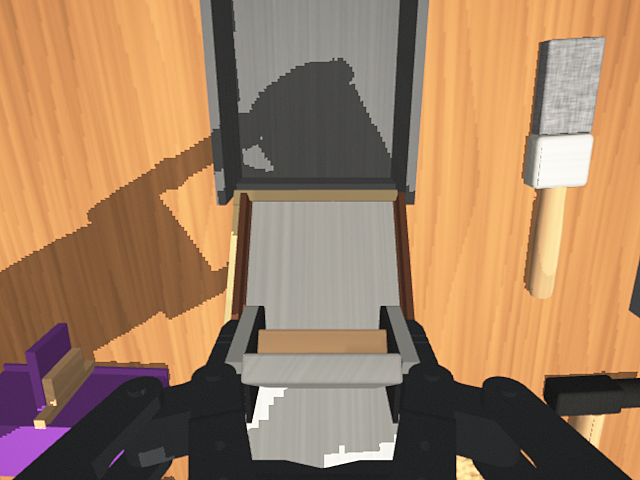

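```bash
python3 -m creep '[[255,[20,0,8],0],[255,[-38,0,8],0],[255,[38,0,0],0],[255,[-38,0,0],0],[255,[38,0,0],0],[255,[-38,0,0],0],[255,[38,0,0],0],[255,[-20,0,0],0]]' 100
python3 -m creep '[[255,[0,30,-20],0],[255,[0,-30,20],0],[255,[0,30,-20],0],[255,[0,-30,20],0],[255,[20,0,0],0],[255,[-38,0,0],0],[255,[30,0,0],0],[255,[-12,0,0],0]]' 100
python3 -c '
from h import *
W=save("wrist",26)
s=read_state();M=R.from_rotvec(s["tcp_rot"]).as_matrix();print(s["time"],s["tool_pos"],s["wrist_force"],np.degrees(np.arctan2(M[1,1],M[0,1])))'
```

```text
time: 24.37
tool_pos: [0.5455, 0.3118, 0.1881]
tcp_rot: [1.224, 1.191, -1.263]
wrist_force: [2.4, 0.6, -4.0]
width: 0.5
time: 25.03
tool_pos: [0.5467, 0.3134, 0.1961]
tcp_rot: [1.233, 1.189, -1.253]
wrist_force: [1.2, 0.4, -2.8]
width: 0.497
25.0833 [0.5446 0.3148 0.1994] [-2.946  -0.3811 -3.2081] -2.6153263957765174
```

View pics/wrist26.png

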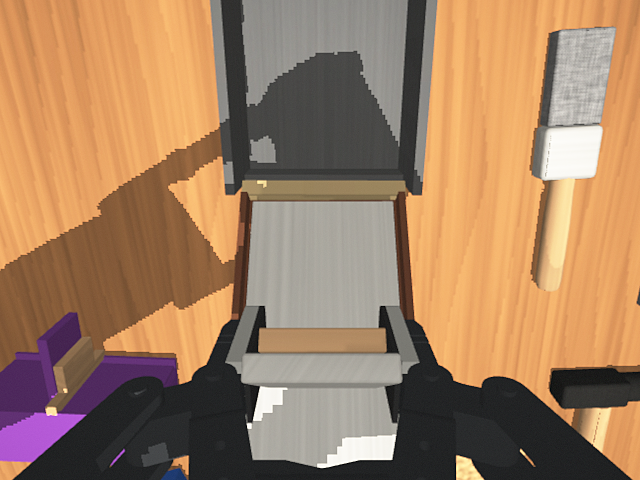

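```bash
python3 -m creep '[[255,[0,0,0],0],[255,[0,0,0],0],[255,[2,0,-3],0],[255,[2,0,-6],0],[255,[0,0,-6],0],[255,[0,0,-5],0],[255,[0,0,0],0],[255,[0,0,0],0]]' 60
python3 -c '
from h import *
W=save("wrist",27);q=stand(W)*1000;print(q[220:300:10,320])
s=read_state();M=R.from_rotvec(s["tcp_rot"]).as_matrix();print(s["time"],s["tool_pos"],s["wrist_force"],np.degrees(np.arctan2(M[1,1],M[0,1])))
m=(abs(q[...,2]-q[260,320,2]-5)<3)&(abs(q[...,0]-30)<15)&(abs(q[...,1])<50);print("rails y",np.percentile(q[m][:,1],[1,99]))'
```

```text
time: 25.75
tool_pos: [0.5519, 0.3162, 0.184]
tcp_rot: [1.241, 1.188, -1.244]
wrist_force: [-0.7, -0.1, -3.9]
width: 0.5
[[40.3703 -5.2076 73.5844]
 [35.3191 -5.222  73.7321]
 [30.701  -5.2303 72.9788]
 [25.503  -5.2501 74.0381]
 [20.7524 -5.2635 74.1372]
 [16.1334 -5.2756 74.0858]
 [11.5442 -5.2886 74.212 ]
 [ 7.3427 -5.2937 73.0934]]
25.8 [0.5522 0.3164 0.1845] [ 0.1285  0.3531 -2.996 ] -2.576413580106668
rails y [-44.0432  31.8233]
```

```bash
python3 -m creep '[[255,[-2,0,-5],0],[255,[-2,0,-6],0],[255,[0,0,-6],0],[255,[0,0,-6],0],[255,[0,0,-5],0],[255,[0,0,-4],0],[255,[0,0,-3],0],[255,[0,0,0],0]]' 40
python3 -m creep '[[255,[0,0,0],0],[120,[0,0,0],0],[100,[0,0,0],0],[80,[0,0,0],0],[60,[0,0,0],0],[50,[0,0,0],0],[50,[0,0,0],0],[50,[0,0,0],0]]' 30
python3 -c '
from h import *
gap(28)'
```

```text
time: 26.47
tool_pos: [0.548, 0.3162, 0.1489]
tcp_rot: [1.241, 1.188, -1.244]
wrist_force: [0.3, -1.0, -3.6]
width: 0.5
time: 27.13
tool_pos: [0.5485, 0.3165, 0.1502]
tcp_rot: [1.243, 1.187, -1.242]
wrist_force: [-0.1, 0.5, 0.3]
width: 0.806
27.13 [0.5485 0.3165 0.1502] [-0.0775  0.4547  0.2593] 68.51444290602784
lid plane slope deg -0.0 off 46.0
[(326, np.float64(8.5), 80), (328, np.float64(7.5), 82), (330, np.float64(6.9), 81), (332, np.float64(6.0), 83), (334, np.float64(5.4), 82), (336, np.float64(4.7), 82), (338, np.float64(4.2), 81), (340, np.float64(3.5), 81), (342, np.float64(2.8), 82), (344, np.float64(2.1), 82), (346, np.float64(1.5), 82), (348, np.float64(0.7), 83), (350, np.float64(0.4), 80), (352, np.float64(0.3), 74), (354, np.float64(0.3), 67), (366, np.float64(-6.6), 105), (368, np.float64(-7.1), 105), (370, np.float64(-7.8), 107), (372, np.float64(-8.3), 107), (374, np.float64(-8.7), 105), (376, np.float64(-9.2), 105), (378, np.float64(-9.8), 107), (380, np.float64(-10.3), 106), (382, np.float64(-10.9), 106), (384, np.float64(-11.3), 105), (386, np.float64(-11.9), 106), (388, np.float64(-12.4), 105), (390, np.float64(-12.9), 105), (392, np.float64(-13.4), 106), (394, np.float64(-13.9), 106), (396, np.float64(-14.4), 105)]
```

```bash
python3 -m creep '[[50,[0,0,7],0],[50,[0,2.5,7],0],[50,[0,3,6],0],[140,[0,0,0],0],[255,[0,0,0],0],[255,[0,0,0],0],[255,[0,0,0],0],[255,[0,0,0],0]]' 60
python3 -m creep '[[255,[0,-0.8,0.6],0],[255,[0,-1.5,1.3],0],[255,[-0.1,-2.3,1.9],0],[255,[-0.1,-2.3,1.9],0],[255,[-0.1,-2.3,1.9],0],[255,[-0.1,-2.3,1.9],0],[255,[0,0,0],0],[255,[0,0,0],0]]' 60
python3 -c '
from h import *
gap(29)'
```

```text
time: 27.85
tool_pos: [0.5489, 0.3227, 0.1712]
tcp_rot: [1.244, 1.188, -1.24]
wrist_force: [-1.9, 1.1, 6.2]
width: 0.498
time: 28.52
tool_pos: [0.5483, 0.3116, 0.1804]
tcp_rot: [1.244, 1.189, -1.24]
wrist_force: [-1.5, 5.1, 5.3]
width: 0.498
28.52 [0.5483 0.3116 0.1804] [-1.5032  5.0661  5.2892] 42.36758578531393
lid plane slope deg -0.1 off 46.1
[(278, np.float64(7.5), 82), (280, np.float64(6.6), 82), (282, np.float64(5.7), 82), (284, np.float64(5.2), 81), (286, np.float64(3.9), 83), (288, np.float64(3.6), 81), (290, np.float64(2.7), 81), (292, np.float64(1.6), 82), (294, np.float64(0.9), 82), (296, np.float64(0.3), 81), (298, np.float64(0.2), 78), (300, np.float64(0.5), 73), (302, np.float64(0.3), 70), (304, np.float64(0.5), 65), (306, np.float64(0.4), 61), (342, np.float64(-20.8), 105), (344, np.float64(-21.6), 106), (346, np.float64(-22.3), 107), (348, np.float64(-22.9), 106), (350, np.float64(-23.4), 105), (354, np.float64(-24.8), 106), (356, np.float64(-25.3), 105), (358, np.float64(-26.1), 107), (360, np.float64(-26.6), 106), (362, np.float64(-27.3), 107), (364, np.float64(-27.9), 106), (366, np.float64(-28.5), 106), (368, np.float64(-28.8), 102), (370, np.float64(-28.8), 90), (372, np.float64(-28.8), 80), (374, np.float64(-28.9), 67)]
```

View pics/wrist29.png

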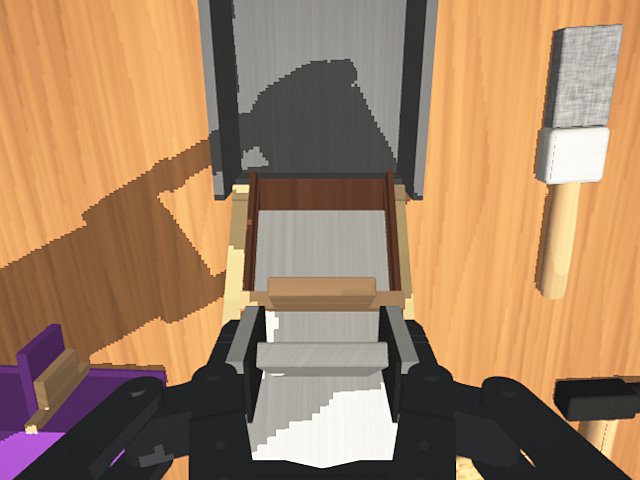

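```bash
python3 -m creep '[[255,[-0.1,-2.3,1.9],0],[255,[-0.2,-3.8,3.2],0],[255,[-0.2,-3.8,3.2],0],[255,[-0.2,-3.8,3.2],0],[255,[-0.2,-3.8,3.2],0],[255,[-0.2,-3.8,3.2],0],[255,[-0.2,-3.8,3.2],0],[255,[0,0,0],0]]' 60
python3 -c '
from h import *
gap(30)'
```

```text
time: 29.23
tool_pos: [0.5472, 0.286, 0.2019]
tcp_rot: [1.245, 1.188, -1.24]
wrist_force: [-0.8, 6.2, 5.9]
width: 0.499
29.23 [0.5472 0.286  0.2019] [-0.8045  6.1996  5.9033] 42.411437235291245
lid plane slope deg 25.4 off 5.5
[(204, np.float64(6.9), 83), (206, np.float64(6.4), 82), (208, np.float64(5.2), 82), (210, np.float64(4.0), 83), (212, np.float64(3.3), 82), (214, np.float64(2.1), 83), (216, np.float64(1.7), 82), (218, np.float64(0.1), 83), (220, np.float64(-0.1), 81), (222, np.float64(-0.0), 79), (224, np.float64(0.3), 76), (226, np.float64(0.2), 74), (228, np.float64(0.2), 72), (230, np.float64(0.1), 69), (232, np.float64(0.2), 67), (234, np.float64(0.2), 64), (236, np.float64(0.5), 61), (342, np.float64(-54.3), 106), (344, np.float64(-55.0), 106), (346, np.float64(-55.8), 107), (348, np.float64(-56.3), 106), (350, np.float64(-56.9), 106), (352, np.float64(-57.6), 106), (354, np.float64(-58.3), 107), (356, np.float64(-58.8), 106), (358, np.float64(-59.4), 105), (360, np.float64(-60.0), 105), (362, np.float64(-60.7), 106), (364, np.float64(-61.4), 107), (366, np.float64(-61.9), 106), (368, np.float64(-62.3), 102), (370, np.float64(-62.2), 91), (372, np.float64(-62.2), 79), (374, np.float64(-62.2), 64)]
```

View pics/wrist30.png

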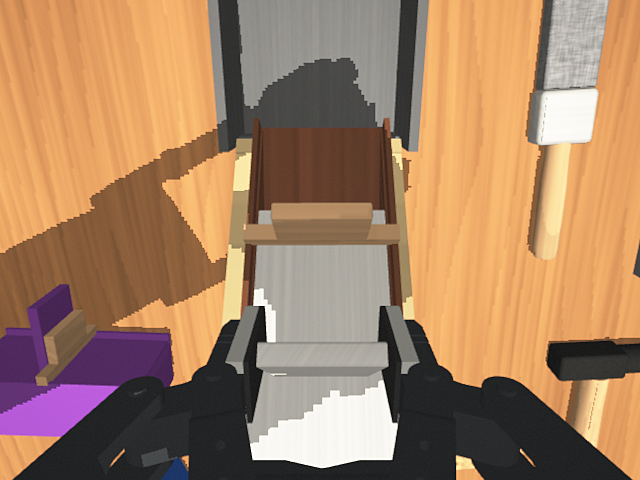

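Lid is 54 mm back, the box unmoved. I'll continue slowly to about 82 mm.

```bash
python3 -m creep '[[255,[-0.1,-2.3,1.9],0],[255,[-0.1,-3,2.5],0],[255,[-0.2,-3.8,3.2],0],[255,[-0.2,-3.8,3.2],0],[255,[-0.2,-3.8,3.2],0],[255,[-0.2,-3.8,3.2],0],[255,[0,0,0],0],[255,[0,0,0],0]]' 60
python3 -m creep '[[255,[0,0,0],0],[255,[0,0,0],0],[255,[0,0,0],0],[255,[0,0,0],0],[255,[0,0,0],0],[255,[0,0,0],0],[255,[0,0,0],0],[255,[0,0,0],0]]' 60
python3 -c '
from h import *
gap(31)
W=save("top",31)
im,d=read_camera("scene");cv2.imwrite("pics/s31.png",cv2.resize(im[220:420,340:540],None,fx=3,fy=3,interpolation=2))'
```

```text
time: 29.95
tool_pos: [0.5463, 0.2659, 0.2187]
tcp_rot: [1.245, 1.188, -1.24]
wrist_force: [-0.2, 5.3, 6.7]
width: 0.499
time: 30.62
tool_pos: [0.5463, 0.2661, 0.2186]
tcp_rot: [1.245, 1.188, -1.24]
wrist_force: [-0.6, 6.0, 5.4]
width: 0.499
30.62 [0.5463 0.2661 0.2186] [-0.572   5.9635  5.3615] 42.41783515241508
lid plane slope deg 26.3 off 4.6
[(180, np.float64(0.0), 69), (182, np.float64(0.0), 67), (184, np.float64(0.2), 65), (186, np.float64(0.3), 62), (188, np.float64(-0.5), 62), (342, np.float64(-80.1), 104), (344, np.float64(-81.0), 106), (346, np.float64(-81.6), 106), (348, np.float64(-82.2), 106), (350, np.float64(-82.9), 106), (352, np.float64(-83.5), 106), (354, np.float64(-84.1), 106), (356, np.float64(-84.8), 106), (358, np.float64(-85.5), 107), (360, np.float64(-86.1), 107), (362, np.float64(-86.6), 105), (364, np.float64(-87.3), 107), (366, np.float64(-87.9), 106), (368, np.float64(-88.2), 101), (370, np.float64(-88.2), 90), (372, np.float64(-88.3), 80), (374, np.float64(-88.2), 65)]
```

View pics/wrist31.png

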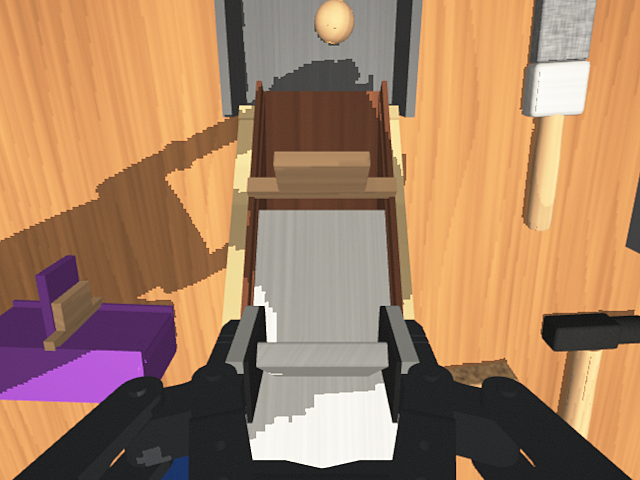

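View pics/s31.png

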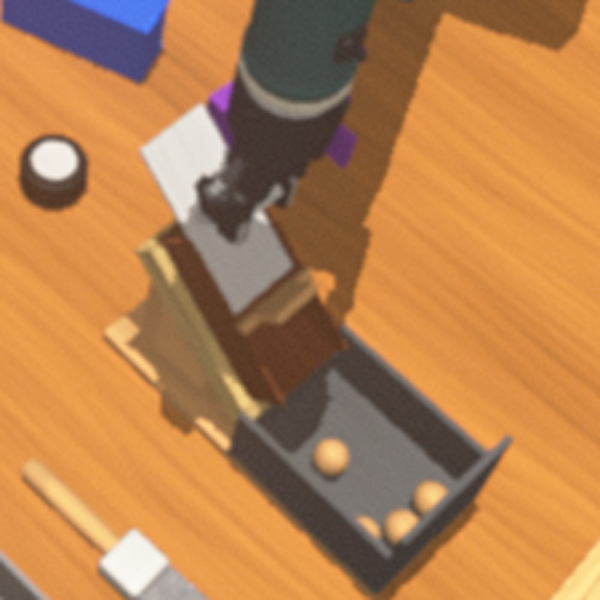

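```bash
python3 -m creep '[[255,[0.1,2.5,-2.1],0],[255,[0.2,4.5,-3.75],0],[255,[0.2,4.5,-3.75],0],[255,[0.2,4.5,-3.75],0],[255,[0.2,4.5,-3.75],0],[255,[0.2,4.5,-3.75],0],[255,[0.2,4.5,-3.75],0],[255,[0.2,4.5,-3.75],0]]' 60
python3 -m creep '[[255,[0.2,4.5,-3.75],0],[255,[0.2,4.5,-3.75],0],[255,[0.2,4.5,-3.75],0],[255,[0.1,3,-2.5],0],[255,[0,1.5,-1.2],0],[255,[0,0,0],0],[120,[0,0,0],0],[90,[0,0,0],0]]' 60
python3 -m creep '[[60,[0,0,0],0],[50,[0,0,0],0],[50,[0,0,0],0],[50,[0,0,8],0],[50,[0,0,15],0],[50,[0,0,20],0],[50,[0,0,25],0],[50,[0,0,25],0]]' 30
python3 -c '
from h import *
gap(32)'
```

```text
time: 31.43
tool_pos: [0.5478, 0.3003, 0.1899]
tcp_rot: [1.244, 1.188, -1.24]
wrist_force: [-0.2, 5.0, 5.4]
width: 0.499
time: 32.1
tool_pos: [0.5472, 0.3158, 0.1731]
tcp_rot: [1.239, 1.187, -1.245]
wrist_force: [0.0, 0.5, -1.2]
width: 0.643
time: 32.77
tool_pos: [0.5476, 0.3165, 0.2684]
tcp_rot: [1.241, 1.188, -1.243]
wrist_force: [0.3, -0.1, -0.1]
width: 0.801
32.77 [0.5476 0.3165 0.2684] [ 0.3243 -0.0634 -0.0802] 68.10767095143999
lid plane slope deg -0.1 off 46.1
[(222, np.float64(-1.2), 106), (224, np.float64(-2.5), 106), (226, np.float64(-2.9), 104), (228, np.float64(-4.4), 105), (230, np.float64(-6.0), 106), (232, np.float64(-6.6), 105), (234, np.float64(-8.4), 107), (236, np.float64(-8.5), 104), (238, np.float64(-8.3), 100), (240, np.float64(-8.3), 97), (242, np.float64(-7.9), 93), (244, np.float64(-8.1), 90), (246, np.float64(-8.0), 86), (248, np.float64(-8.6), 84), (250, np.float64(-8.3), 80), (252, np.float64(-8.7), 77), (254, np.float64(-8.1), 72), (256, np.float64(-8.5), 69), (258, np.float64(-8.3), 65), (260, np.float64(-8.4), 61)]
```

View pics/wrist32.png

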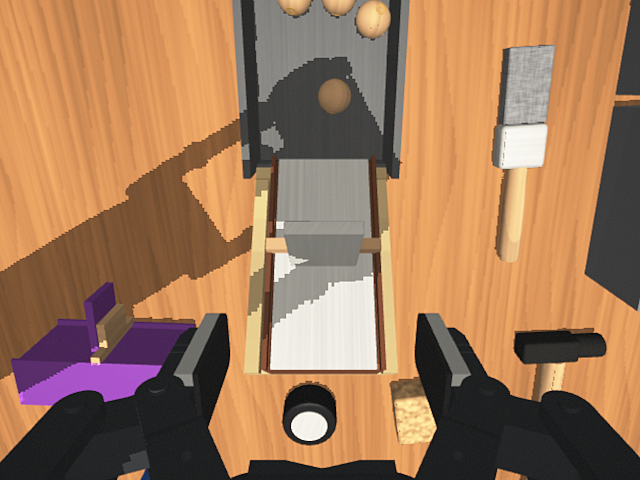

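```bash
python3 -m creep '[[50,[0,-8,20],0],[50,[0,-10,20],0],[50,[0,-20,20],0],[50,[0,-30,10],0],[50,[0,-30,0],0],[50,[0,-20,0],0],[50,[0,0,0],0],[50,[0,0,0],0]]' 30
python3 - <<'E'
from h import *
W=save("wrist",33);q=stand(W)*1000
m=(abs(q[...,1])<25)&(abs(q[...,2]-46)<4)&(abs(q[...,0])<100);print("lid x range",np.percentile(q[m][:,0],[1,99]))
W=save("top",33);save("scene",33)
im=cv2.imread("pics/top33.png");a=cv2.imread("pics/top0.png")
d=cv2.absdiff(im,a).max(2);cv2.imwrite("pics/d33.png",np.vstack([cv2.resize(im,(560,420))[60:350],cv2.cvtColor(cv2.resize(d,(560,420))[60:350],8)]))
E
```

```text
time: 33.48
tool_pos: [0.5481, 0.198, 0.3381]
tcp_rot: [1.245, 1.186, -1.243]
wrist_force: [-0.4, 0.4, 0.0]
width: 0.807
lid x range [-74.5705  72.5402]
```

View pics/d33.png

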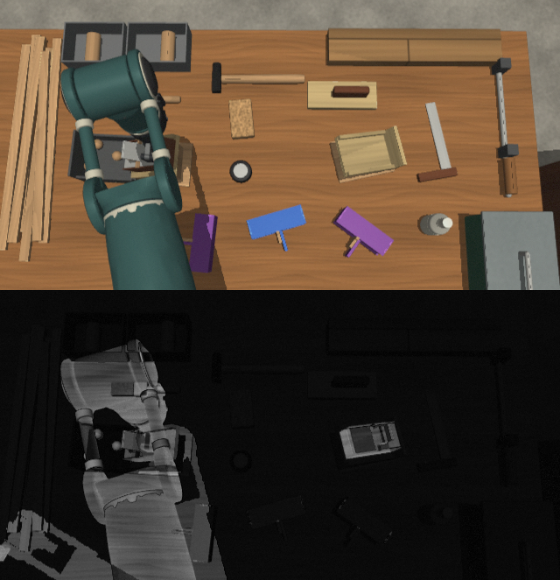

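View pics/scene33.png

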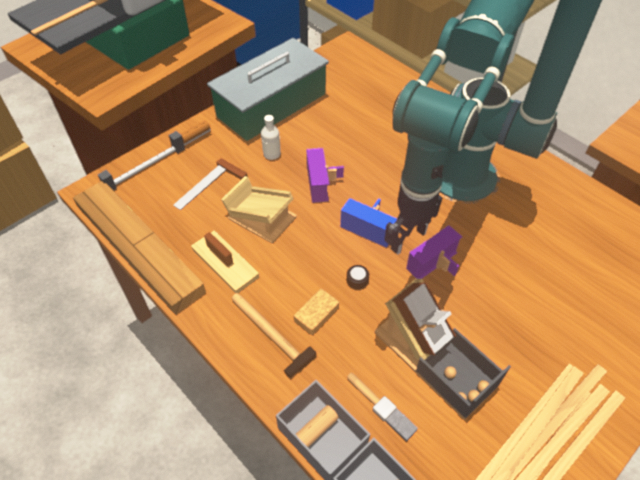

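Scene view: the knobs are in the bin at (450,372), (484,385), (473,396) and (462,398). The box sits in the stand with its lid shut, and the bystanders show no change from the start picture. The arm is clear, so I'm handing in.

```bash
python3 -c '
from workcell import *
print(finish_job())'
```

```text
the job is handed in; nothing more can be done
None
```

I moved the box from the rack to the tipping stand and emptied all four knobs into the catch bin. I handed the job in at about 33.6 s; no verdict was reported.

**How it went**
- **Pick-up and seating:** I pinched fin and tab together across their 44 mm width, because the tool can only point straight down. I lifted the box with the lid shut and tipped it nose-down by rolling its underside over the stand's upper edge.
- **Jammed lid:** The lid stuck at about 2–5 mm open in both ways I tried it. Hooking the tab raised the nose by about 15 degrees, with the lid still under 8 mm. Pinching the tab and pulling dragged the box about 10 mm uphill. My guess is that the knobs had wedged under the lid; I could not see inside.
- **Fix:** I pushed the lid nearly shut, gripped fin and tab again, lifted the box about 35 mm off the deck and shook it from side to side. After I seated it again, the lid slid back about 80 mm and the box stayed put. All four knobs rolled out. I then slid the lid shut, let go and backed away.

**Last checks**
- **Box:** It lies flat on the deck at 40 degrees. The lid's top is 46 mm above the deck, as expected, and its front edge measures about 73 mm. Right after seating, the same edge read 75 mm. The lid is shut.
- **Knobs:** All four are visible in the bin.
- **Bystanders:** The top picture shows no change from the start where the view is clear. The arm hid the brush there, but the scene view shows it in place.
- **Robot:** It was touching nothing.

**Disagreement:** The top and scene cameras differed by about 3 mm on the stand's centre line. The wrist camera's view of the bin agreed with the average to within about 1 mm.

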